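Hang the condiment bin on the stall's display board and stand the pepper mill in it

TASK

Hang the open grey bin on the aluminium cleat of the low wooden display board: hold it tipped a good ten degrees, its top leaning towards the board, while you bring the strip on its back over the cleat, then level it and let it sink those last few millimetres until it is locked fully home and level, with the whole strip on the cleat. Once it hangs by itself, let go of it and stand the wooden pepper mill upright, the right way up, inside it: cork pads of unknown thickness lie in the bottom, so lower the mill gently until you feel it rest on them before you let go. Do not drop the bin or the mill, and leave the bowl, the round box and the cup alone.

Things in the scene. Friction and masses are not known exactly. Their poses are not given: they have to be found in the camera images.
- board: Fixed upright wooden display board, 220 long (y), 132 high, 18 thick, with a 12 high foot reaching 88 mm back on the robot's side. Origin on the counter, below the middle of the cleat side's face (x = 0 is that face). x points level out of that face, away from the robot; y along the board; z up.
- cleat_seat (a point): Where the middle of the bin's strip tip rests when locked: 2.8 mm out from the board's face, 106 mm above the counter, axes as board. The aluminium cleat, 150 long (75 either side), is a 4 thick flange rising outward from the face at 45 degrees; its upper face passes through this point and ends in a free edge 16 mm further out and 16 mm higher. Its slot is open upward.
- bin_strip (a point): Middle of the lower tip edge of the angled aluminium strip on the bin's back, at x -59, z +26 mm from bin_center (81 mm above the bin's underside). The strip, 60 long (y) and 4 thick, slopes from this tip at 45 degrees up and forward, 21 mm, to the bin's back; its underside lies on the cleat when locked. Axes as bin_center.
- bin_center (a point): Centre (half-way up) of the open-topped grey metal bin: 76 deep (x), 60 wide (y), 110 high, walls 4, about 0.4 kg; x points away from its back, z up. Can be held across its 60 width near the rim. Starts standing on the counter. Flat top of the cork pads in it: 25 to 61 mm above its underside, unknown. Strip and a low spacer bar reach 62 mm behind the centre.
- mill_center (a point): Centre (half-way up) of the dark turned-wood pepper mill: 160 high, 40 diameter up to 62 mm above its base, narrowing to a straight neck of 32 diameter from 84 to 150 mm, rounded top; about 0.25 kg; z up. Starts standing on the counter. Best held by the neck, some 45 mm above this point.
- bin: The bin; origin at the centre of its underside, axes as bin_center. When locked its underside is 25 mm above the counter, its middle 62 mm out from the board's face and its axes parallel to the board's.
- mill: The pepper mill; origin at the centre of its base.
- bowl: Bystander: white bowl, 110 diameter, 50 high; origin under its centre.
- roundbox: Bystander: round pale wooden box, 106 diameter, 60 high; origin under its centre.
- cup: Bystander: white cup, 72 diameter, 85 high; origin under its centre.
Mind the look-alikes: they are no part of the job. What is shaped like the bin but blue or green is not meant. Of the things shaped like the board, the wooden one is meant.

How it is judged:
On the way, in this order (a step that is already met when the one before it is completed fails the run):
1. the tipped bin's strip is over the cleat: bin tilted by at least 5 degrees (top towards the board), strip tip above the slot, up to 45 mm over its seat (x of bin_strip in the frame of cleat_seat between -0.01 and 0.02 m and y of bin_strip in the frame of cleat_seat between -0.06 and 0.06 m and z of bin_strip in the frame of cleat_seat between -0.003 and 0.045 m and angle between bin_center's own z axis and vertical above 0.087 rad and angle between bin_center's own x axis and vertical below 1.484 rad), for 0.05 s.
2. the bin hangs locked on the cleat, level, released and at rest (x of bin_strip in the frame of cleat_seat between -0.006 and 0.01 m and y of bin_strip in the frame of cleat_seat between -0.047 and 0.047 m and z of bin_strip in the frame of cleat_seat between -0.005 and 0.009 m and angle between bin_center's own z axis and vertical below 0.06 rad and contact force between the fingers and bin below 0.1 N and linear speed of bin below 0.03 m/s), for 0.3 s.
At the end, for the whole second after the job is handed in: The bin hangs level (0.06 rad) on the cleat: strip tip at most 9 mm above its seat (5 below) and 10 mm further out (6 nearer), within 47 mm of the cleat's middle. The mill stands inside on the pads, right way up within 0.15 rad. Both are released and at rest (all of step 2 and x of mill_center in the frame of bin_center between -0.03 and 0.03 m and y of mill_center in the frame of bin_center between -0.02 and 0.02 m and z of mill_center in the frame of bin_center between 0.04 and 0.095 m and angle between mill_center's own z axis and vertical below 0.15 rad and linear speed of mill below 0.03 m/s and contact force between the fingers and mill below 0.1 N); the robot touches nothing.
It fails at once if the mill is dropped (moves faster than 0.4 m/s while not held) (contact force between the fingers and mill below 0.05 N and linear speed of mill above 0.4 m/s).
It fails at once if the bin is dropped (moves faster than 0.6 m/s while not held) (contact force between the fingers and bin below 0.05 N and linear speed of bin above 0.6 m/s).
It fails at once if the mill is rammed into the bin (over 40 N) (contact force between mill and bin above 40 N).
It fails at once if the bowl, the round box or the cup is moved by more than 30 mm (distance of any of bowl, roundbox, cup from where it was at the start of the episode above 0.03 m).
It also fails if it takes over 72 s, if anything falls off the work surface, if the arm or the gripper's body presses on something with over 40 N, if the wrist force passes 120 N, or if a joint passes its speed limit or range.

ROBOT

A 6-joint arm with a two-finger parallel gripper is mounted at the origin on the work surface. World frame = base frame: x ahead of the robot, y to its left, z up, the work surface at z = 0. Lengths are in m, angles in rad, forces in N, time in s.
With the tool pointing down it reaches from about 0.25 to 0.775 m from the base axis. Payload 4 kg.
Tool frame: the origin (TCP) lies midway between the tips of the shut fingers; the grasp point (between the pads) lies 19 mm behind it; y points along the fingers, x is the direction in which the jaws open and shut, and the axes are right-handed (so a half turn about y gives the same grasp; the last joint's range is limited). The gripper opens to 94 mm and grips with 3 to 60 N. Pads are 16 mm wide; open, the fingers measure 119 mm over their backs; the gripper's body (75 mm by 177 mm) begins 78 mm behind the grasp point.
Start: joints at [1.182, 0.087, 1.371, -0, 1.684, -0.103], TCP at [0.155, 0.528, 0.206] pointing down, gripper open.
Joint ranges: [-3.1, 3.1], [-0.76, 2.03], [0.27, 2.55], [-1.08, 4.22], [0.17, 2.65], [-2.57, 2.57]. Speed limits (rad/s): [2.79, 2.79, 3.14, 3.14, 3.14, 3.14].

INTERFACE

Orientations are given as [roll, pitch, yaw] about the fixed x, y, z axes, in that order (R = Rz(yaw) Ry(pitch) Rx(roll)).
In Python, from bench import robot, snapshot, camera_info, ticket gives the robot as it stands.
- The arm moves only by the shell command python3 -m creep 'ROWS'. ROWS is JSON, a list of rows, each an object with "slide": the shift along the tool's x, y, z in mm, a list of three; "roll": the turn about the tool's y in degrees; "grip": the closure, from 0 (fully open) to 1 (shut). In form: [{"slide": [x, y, z], "roll": roll, "grip": grip}, ...]. A call has 1 to 20 rows; each row is the pose to reach, as a shift and turn from the pose commanded when the call began, along the tool's axes at that moment; what a row does not reach only later rows make up. A row lasts 1/12 s, in which the tool goes at most 41.7 mm and 7.16 degrees, less where a joint would pass 70% of its speed; a pose out of reach is approached as far as the arm can. A call with a gripper value outside its range is refused whole. The fingers move at their own pace and stop on an object; the grip force is fixed at half the most. Time passes only in rows, so rows that repeat a pose let the fingers close. It gives the time, the measured TCP pose, the force and the opening at its end, in the units of the state.
- robot.get_obs(): the state, without advancing time (a new reading comes with each control period).
- snapshot(name): name is "scene" or "side" or "wrist"; returns the picture (400x640x3 uint8, red, green, blue); there is no depth.
- camera_info(name): a dict with "fx", "fy", "cx", "cy" (pixels), "cam_to_world" (4x4, takes a point from camera to world coordinates). Camera axes: x right, y down, z forward; pixel columns grow to the right and rows downward; lengths in m; the calibration is good to about 2 mm. A picture is of the moment at which its call begins: read the wrist's pose just before it. camera_info takes no time and is no camera call; for the wrist camera it gives the pose at the moment of the call.
- ticket.close_job(): hands the job in, once; it reports no verdict.
The state is a dict: "time": time; "joint_positions": joint angles; "qvel": joint speeds; "joint_torque": joint torques, N m; "tool_pos": TCP position; "ee_rot": TCP orientation; "wrist_force": force on the tool from outside, world axes, zero at the start; "wrist_torque": the same for the moment, N m; "width": finger opening in m.
Only numpy, scipy, OpenCV 4.12 (cv2) and the standard library are available. Lean on these libraries where they do the work, as an engineer would, in place of code of your own. Each camera call takes 0.05 s, during which the arm holds its last target.

## Working session

There is one attempt and no reset: what is moved stays moved. The work goes in short steps, Python scripts to look and compute and a shell command to move; the robot and the scene stay as the last step left them, time stands still between calls to the robot, and variables do not carry over. Pictures are saved under pics/ and viewed, and the job is handed in when it is done.

```bash
ls; mkdir -p pics; python3 - <<'E'
from bench import robot, snapshot, camera_info
import cv2
o=robot.get_obs(); print({k:(v.tolist() if hasattr(v,'tolist') else v) for k,v in o.items()})
for n in ["scene","side","wrist"]:
    im=snapshot(n); cv2.imwrite(f"pics/{n}0.png",im[:,:,::-1]); c=camera_info(n); print(n,c)
E
```

```text
pics
{'time': 0.0, 'joint_positions': [1.1818812842441517, 0.08797355371435593, 1.3721974550185572, -4.054572897582324e-05, 1.6836023076941569, -0.10309082895033768], 'qvel': [1.879351581172308e-05, 0.0014567876762696037, -0.00040558188760755144, -0.0007977792657125439, 0.0019228824836306003, -0.00010589687875981767], 'joint_torque': [0.00227771932259202, -34.01900768280029, -30.242589712142944, 0.07178562926128507, 0.03305530990473926, -0.00012407950634951703], 'tool_pos': [0.15488204828053403, 0.5271876306119763, 0.20432285329740646], 'ee_rot': [-1.570612002126877, 0.0021732322479666166, 1.2849677933055579], 'wrist_force': [0.3179490065482069, -0.3774773068694975, 0.09516926498044125], 'wrist_torque': [-0.087384154301538, -0.015774115980394795, -0.019427118444717565], 'width': 0.09393340714868842}
scene {'fx': 364.7026248535377, 'fy': 364.7026248535377, 'cx': 316.0108198773, 'cy': 197.27220272897318, 'cam_to_world': array([[-0.66980471,  0.58847121, -0.45283914,  0.97802987],
       [ 0.74252772,  0.53392186, -0.40445029,  0.43619747],
       [ 0.00377336, -0.60714832, -0.79457956,  0.84080335],
       [ 0.        ,  0.        ,  0.        ,  1.        ]])}
side {'fx': 454.4721631644964, 'fy': 454.4721631644964, 'cx': 321.15393863604334, 'cy': 201.3186284274106, 'cam_to_world': array([[ 0.77402431, -0.44180094,  0.45353973, -0.08583709],
       [-0.63282411, -0.5166266 ,  0.57674137, -0.74436466],
       [-0.02049419, -0.73342272, -0.67946384,  1.03162889],
       [ 0.        ,  0.        ,  0.        ,  1.        ]])}
wrist {'fx': 316.7527170440001, 'fy': 316.7527170440001, 'cx': 322.58930085658085, 'cy': 200.13466208869247, 'cam_to_world': array([[ 0.28149866,  0.92900071,  0.24024192,  0.0852876 ],
       [ 0.95955571, -0.27165266, -0.07387609,  0.54851654],
       [-0.00336858,  0.25132152, -0.9678978 ,  0.38400195],
       [ 0.        ,  0.        ,  0.        ,  1.        ]])}
```

View pics/scene0.png

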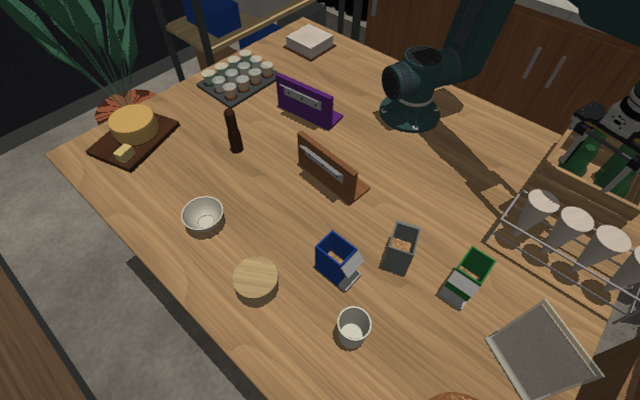

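View pics/side0.png

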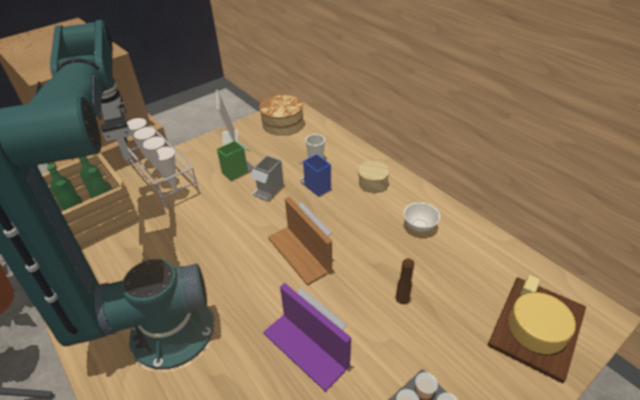

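View pics/wrist0.png

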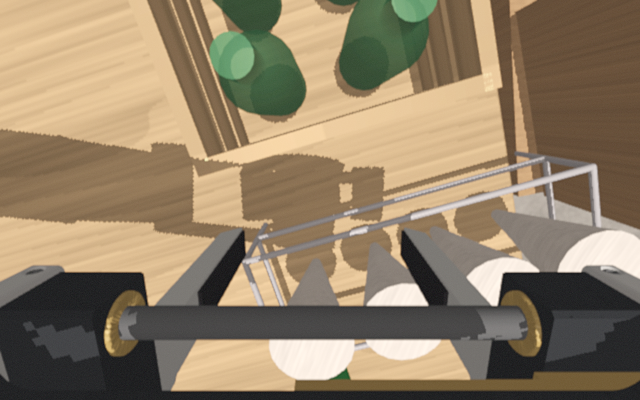

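In the scene picture, three bin shapes stand at (338,260) blue, (403,247) grey and (470,275) green, so the grey one fits. The boards are at (310,100) purple and (333,165) wooden, so the wooden one fits. I'll confirm both in enlarged crops.

```bash
python3 - <<'E'
import cv2
a=cv2.imread("pics/scene0.png"); 
def crop(a,x,y,w,h,s,n):
    cv2.imwrite(n,cv2.resize(a[y:y+h,x:x+w],None,fx=s,fy=s,interpolation=cv2.INTER_CUBIC))
crop(a,280,120,160,160,5*0.75,"pics/c_scene.png")
crop(a,360,205,80,80,7,"pics/c_bin.png")
crop(a,285,120,100,90,6,"pics/c_board.png")
crop(a,215,95,40,70,8,"pics/c_mill.png")
b=cv2.imread("pics/side0.png")
crop(b,240,140,110,140,4,"pics/c_side.png")
crop(b,380,245,40,70,8,"pics/c_smill.png")
E
```

```text
(no output)
```

View pics/c_bin.png

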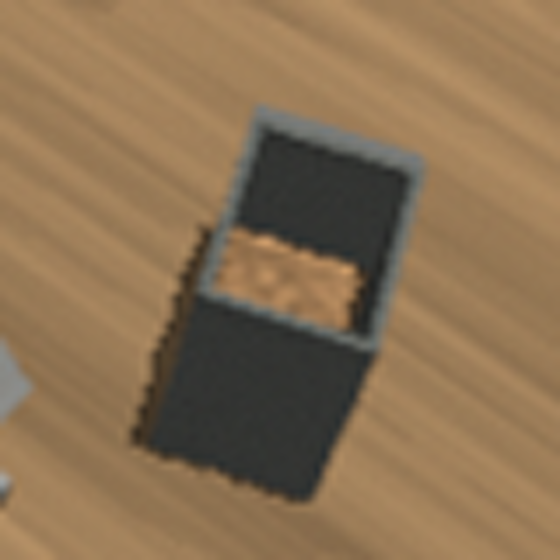

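View pics/c_board.png

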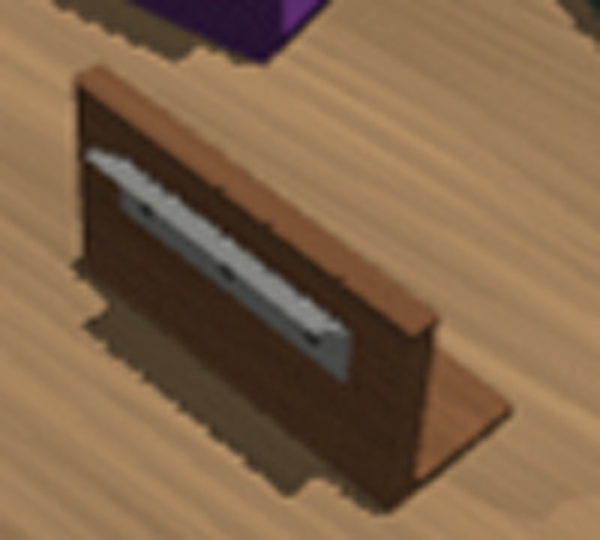

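View pics/c_side.png

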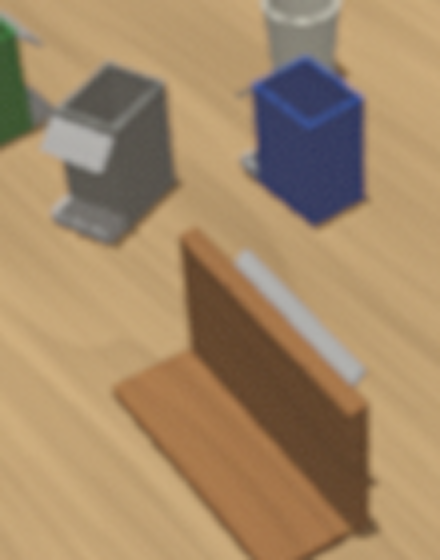

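View pics/c_mill.png

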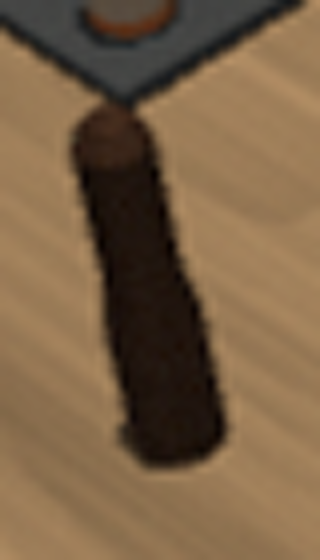

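View pics/c_smill.png

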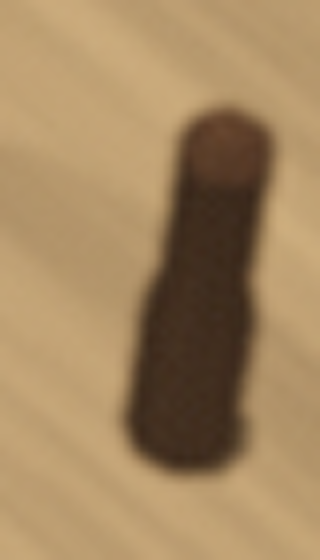

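The crops confirm it. The grey bin, with cork inside and its strip facing the side camera, is at scene (403,247). The wooden board's cleat faces the scene camera, and the mill stands upright at scene (233,130) and side (404,282). Next I'll fit the poses.

```bash
cat > h.py <<'E'
import numpy as np
from bench import robot, snapshot, camera_info
from scipy.optimize import least_squares
from scipy.spatial.transform import Rotation as R
import cv2
def proj(ci,P):
    T=np.linalg.inv(ci['cam_to_world']); p=np.atleast_2d(P)@T[:3,:3].T+T[:3,3]
    return np.c_[ci['fx']*p[:,0]/p[:,2]+ci['cx'],ci['fy']*p[:,1]/p[:,2]+ci['cy']]
def src(d,s,off): return (np.array(d,float)+.5)/s-.5+np.array(off)
def unproj(ci,uv,z):
    M=ci['cam_to_world']; d=M[:3,:3]@np.array([(uv[0]-ci['cx'])/ci['fx'],(uv[1]-ci['cy'])/ci['fy'],1]); o=M[:3,3]
    return o+d*(z-o[2])/d[2]
def fit(obs,x0,z=0):
    # obs: list of (ci, pts mm, pix); planar pose
    def f(p):
        Rz=R.from_euler('z',p[2]).as_matrix(); r=[]
        for ci,P,u in obs: r.append((proj(ci,np.array(P)/1000.@Rz.T+[p[0],p[1],z])-u).ravel())
        return np.concatenate(r)
    s=least_squares(f,x0,loss='soft_l1'); return s.x,f(s.x).reshape(-1,2)
def crop(a,x,y,w,h,s,n):
    cv2.imwrite(n,cv2.resize(a[y:y+h,x:x+w],None,fx=s,fy=s,interpolation=cv2.INTER_CUBIC))
E
python3 - <<'E'
from h import *
np.set_printoptions(suppress=True,precision=4)
S=camera_info("scene");D=camera_info("side")
o=[(S,[(-38,-30,110),(-38,30,110),(38,30,110),(38,-30,110),(38,-30,0),(38,30,0)],src([(258,105),(424,157),(375,352),(197,293),(140,445),(305,500)],7,(360,205))),
(D,[(-59,30,81),(-59,-30,81),(38,30,110),(38,-30,110),(38,-30,0)],src([(45,150),(103,172),(110,63),(165,82),(177,185)],4,(240,140)))]
for o_ in (o,o[:1],o[1:]):
  p,r=fit(o_,[0.5,0.2,0.7]);print("bin",p,np.degrees(p[2]));print(r.round(1).tolist())
o=[(S,[(0,-110,132),(0,110,132),(-18,110,132),(-18,-110,132),(0,110,0),(0,-110,0),(18.8,-75,122),(18.8,75,122)],src([(78,85),(415,335),(438,318),(100,65),(388,512),(80,265),(88,155),(350,330)],6,(285,120))),
(D,[(-18,110,132),(0,110,132),(-18,-110,132),(0,-110,132),(18.8,75,122),(18.8,-75,122)],src([(181,238),(190,230),(357,412),(368,400),(245,250),(363,375)],4,(240,140)))]
for o_ in (o,o[:1],o[1:]):
  p,r=fit(o_,[0.4,0.0,0.7]);print("board",p,np.degrees(p[2]));print(r.round(1).tolist())
o=[(S,[(0,0,158),(0,0,0)],src([(115,125),(178,430)],8,(215,95))),(D,[(0,0,158),(0,0,0)],src([(228,140),(186,425)],8,(380,245)))]
p,r=fit(o,[0.4,-0.2,0]);print("mill",p,r.round(1).tolist())
for n,u in dict(bowl=(203,220),rbox=(256,283),cup=(354,330),blue=(338,262),green=(467,280)).items(): print(n,unproj(S,u,.03))
E
```

```text
bin [0.5102 0.294  0.351 ] 20.10996356149464
[[-0.9, 0.8], [0.1, 1.3], [-0.1, -0.1], [-0.5, -0.5], [0.7, -0.4], [0.4, -0.0], [-0.5, 0.5], [-0.2, 0.8], [-0.4, -0.5], [0.6, 0.1], [0.1, -0.6]]
bin [0.5099 0.294  0.3528] 20.213963439999606
[[-0.9, 0.7], [0.1, 1.2], [-0.0, -0.2], [-0.4, -0.5], [0.8, -0.5], [0.5, -0.1]]
bin [0.5108 0.2943 0.3451] 19.76994667646709
[[-0.5, 0.3], [-0.2, 0.7], [-0.2, -0.6], [0.7, 0.0], [0.2, -0.6]]
board [ 0.449  -0.0095 -0.068 ] -3.8951644569400288
[[-1.3, -0.8], [0.2, 0.1], [1.0, -0.8], [-0.3, -0.5], [0.7, 0.9], [0.0, 0.8], [0.6, -0.4], [-4.1, -0.2], [-1.4, -0.8], [1.5, -1.3], [-1.5, 0.7], [1.2, 0.7], [-0.3, 0.1], [0.4, -1.3]]
board [ 0.4494 -0.0092 -0.0722] -4.136998935722959
[[-1.2, -0.8], [0.1, 0.3], [0.9, -0.5], [-0.2, -0.5], [0.6, 1.1], [0.1, 0.9], [0.7, -0.3], [-4.2, 0.0]]
board [ 0.4484 -0.0102 -0.057 ] -3.2677308849271087
[[-1.8, -0.4], [1.1, -0.9], [-1.1, 0.8], [1.5, 0.7], [-0.6, 0.4], [0.6, -1.2]]
mill [ 0.5234 -0.311   0.    ] [[-0.7, -0.4], [0.6, 0.6], [0.5, -0.8], [-0.7, 1.2]]
bowl [ 0.7751 -0.1486  0.03  ]
rbox [0.8014 0.0894 0.03  ]
cup [0.7317 0.3301 0.03  ]
blue [0.6286 0.1981 0.03  ]
green [0.4583 0.4572 0.03  ]
```

```bash
cat >> h.py <<'E'
def go(x,y,z,yawdeg):
    o=robot.get_obs(); M=R.from_euler('xyz',o['ee_rot']).as_matrix()
    d=M.T@(np.array([x,y,z])-o['tool_pos'])*1000
    yaw=np.degrees(np.arctan2(M[1,0],M[0,0])); r=-((yawdeg-yaw+180)%360-180)
    print("t",round(o['time'],2),"pos",o['tool_pos'],"yaw",round(yaw,2),"slide",np.round(d,1).tolist(),"roll",round(r,2),"w",o['width'],"F",np.round(o['wrist_force'],2),"tool y",np.round(M[:,1],3))
np.set_printoptions(suppress=True,precision=4)
E
python3 - <<'E'
from h import *
go(.5215,.2981,.22,110.1)
E
```

```text
t 0.15 pos [0.1549 0.5273 0.2046] yaw 73.62 slide [-116.6, -15.3, -416.3] roll -36.48 w 0.09419192339484636 F [-1.02  0.5   0.06] tool y [-0.001 -0.002 -1.   ]
```

```bash
python3 -m creep '[{"slide":[0,-40,0],"roll":0,"grip":0},{"slide":[-10,-45,-38],"roll":-3,"grip":0},{"slide":[-20,-45,-76],"roll":-6,"grip":0},{"slide":[-31,-45,-114],"roll":-10,"grip":0},{"slide":[-42,-45,-152],"roll":-14,"grip":0},{"slide":[-53,-45,-190],"roll":-18,"grip":0},{"slide":[-64,-45,-228],"roll":-22,"grip":0},{"slide":[-75,-45,-266],"roll":-26,"grip":0},{"slide":[-85,-45,-304],"roll":-30,"grip":0},{"slide":[-96,-45,-342],"roll":-34,"grip":0},{"slide":[-106,-35,-380],"roll":-36.5,"grip":0},{"slide":[-116.6,-15,-416],"roll":-36.5,"grip":0},{"slide":[-116.6,-15,-416],"roll":-36.5,"grip":0},{"slide":[-116.6,-15,-416],"roll":-36.5,"grip":0}]'; python3 - <<'E'
from h import *
go(.5215,.2981,.079,110.1)
im=snapshot("wrist"); cv2.imwrite("pics/w1.png",im[:,:,::-1])
p=np.array([.5102,.294,.11]); c,s=np.cos(.351),np.sin(.351)
print(proj(camera_info("wrist"),[p+np.array([c*a-s*b,s*a+c*b,0])/1000 for a,b in [(-38,-30),(-38,30),(38,30),(38,-30)]]))
E
```

```text
time: 1.32
tool_pos: [0.5216, 0.2967, 0.2174]
ee_rot: [-1.565, 0.0, 1.918]
wrist_force: [-0.1, -0.6, -0.1]
width: 0.0941
t 1.32 pos [0.5216 0.2967 0.2174] yaw 109.91 slide [1.4, 138.4, -1.1] roll -0.19 w 0.09410051172807597 F [-0.05 -0.6  -0.11] tool y [-0.005 -0.002 -1.   ]
[[289.1372 144.9262]
 [355.7323 144.8792]
 [353.7411 224.9747]
 [291.266  225.0054]]
```

View pics/w1.png

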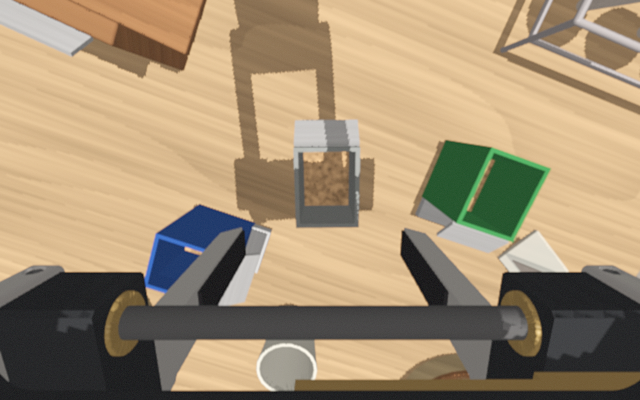

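Wrist view: the grey bin is between the jaws, with its rim from about (294,148) to (359,226). It sits about 3 mm to the jaws' right, so I'll centre on it and go down.

```bash
python3 -m creep '[{"slide":[1.5,35,-0.5],"roll":0,"grip":0},{"slide":[3.5,70,-1],"roll":0,"grip":0},{"slide":[3.5,105,-1],"roll":0,"grip":0},{"slide":[3.5,125,-1],"roll":0,"grip":0},{"slide":[3.5,137,-1],"roll":0,"grip":0},{"slide":[3.5,137,-1],"roll":0,"grip":0},{"slide":[3.5,137,-1],"roll":0,"grip":0}]'; python3 - <<'E'
from h import *
go(.5215,.2981,.079,110.1)
E
```

```text
time: 1.95
tool_pos: [0.5208, 0.3033, 0.0848]
ee_rot: [-1.572, -0.0, 1.924]
wrist_force: [-0.9, -0.0, 1.2]
width: 0.0938
t 1.95 pos [0.5208 0.3033 0.0848] yaw 110.21 slide [-5.1, 5.8, 1.2] roll 0.11 w 0.09379251779599274 F [-0.94 -0.01  1.16] tool y [ 0.001  0.001 -1.   ]
```

```bash
python3 -m creep '[{"slide":[-2,3,0],"roll":0,"grip":0},{"slide":[-2,3,0],"roll":0,"grip":0.3},{"slide":[-2,3,0],"roll":0,"grip":0.5},{"slide":[-2,3,0],"roll":0,"grip":0.8},{"slide":[-2,3,0],"roll":0,"grip":1},{"slide":[-2,3,0],"roll":0,"grip":1},{"slide":[-2,3,0],"roll":0,"grip":1},{"slide":[-2,3,0],"roll":0,"grip":1}]'; python3 - <<'E'
from h import *
go(.5215,.2981,.079,110.1)
for n,(x,y,w,h) in dict(side=(230,130,120,100),scene=(350,190,110,100)).items():
    im=snapshot(n)[:,:,::-1]; crop(im,x,y,w,h,6,f"pics/g_{n}.png")
E
```

```text
time: 2.62
tool_pos: [0.5219, 0.3004, 0.0808]
ee_rot: [-1.571, -0.0, 1.922]
wrist_force: [0.2, 0.9, 0.9]
width: 0.0596
t 2.62 pos [0.5219 0.3004 0.0808] yaw 110.13 slide [-2.1, 1.8, 1.2] roll 0.03 w 0.059638554086283144 F [0.16 0.86 0.86] tool y [ 0.  0. -1.]
```

View pics/g_side.png

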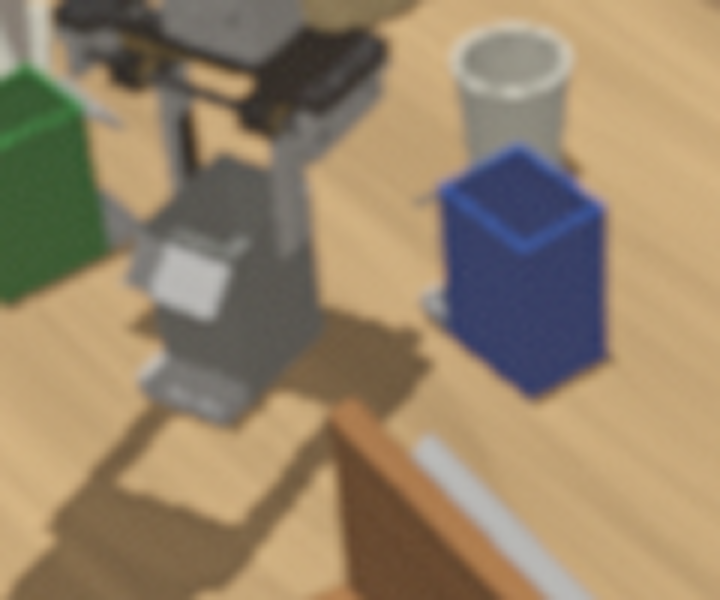

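View pics/g_scene.png

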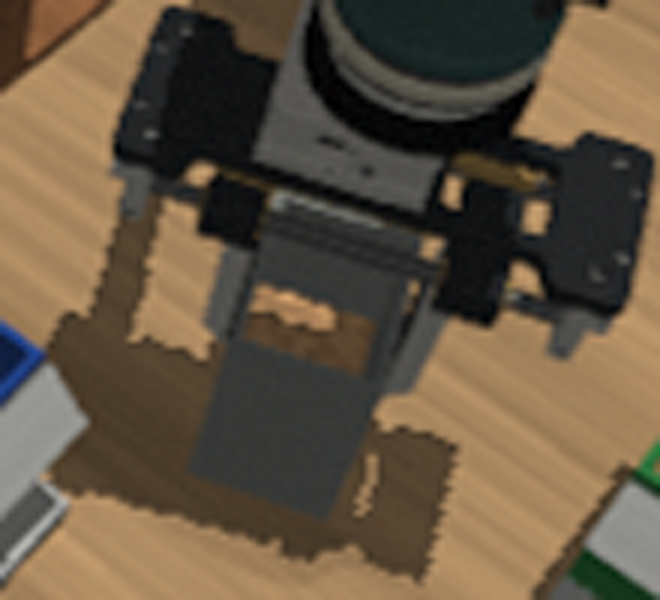

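The bin is gripped with the opening at 59.6 mm. I'll lift it and see whether it swings.

```bash
python3 -m creep '[{"slide":[0,-10,0],"roll":0,"grip":1},{"slide":[0,-20,0],"roll":0,"grip":1},{"slide":[0,-30,0],"roll":0,"grip":1},{"slide":[0,-40,0],"roll":0,"grip":1},{"slide":[0,-50,0],"roll":0,"grip":1},{"slide":[0,-50,0],"roll":0,"grip":1},{"slide":[0,-50,0],"roll":0,"grip":1},{"slide":[0,-50,0],"roll":0,"grip":1}]'; python3 - <<'E'
from h import *
go(.5215,.2981,.079,110.1)
print(robot.get_obs()['wrist_torque'])
for n,(x,y,w,h) in dict(side=(230,110,120,100),scene=(350,190,110,100)).items():
    im=snapshot(n)[:,:,::-1]; crop(im,x,y,w,h,6,f"pics/l_{n}.png")
E
```

```text
time: 3.38
tool_pos: [0.5215, 0.3002, 0.1302]
ee_rot: [-1.57, -0.0, 1.922]
wrist_force: [-0.1, 0.3, -6.0]
width: 0.0596
t 3.38 pos [0.5215 0.3002 0.1302] yaw 110.13 slide [-2.0, 51.2, 0.7] roll 0.03 w 0.05964019200197961 F [-0.07  0.27 -6.01] tool y [-0. -0. -1.]
[ 0.0622 -0.0549  0.0014]
```

View pics/l_side.png

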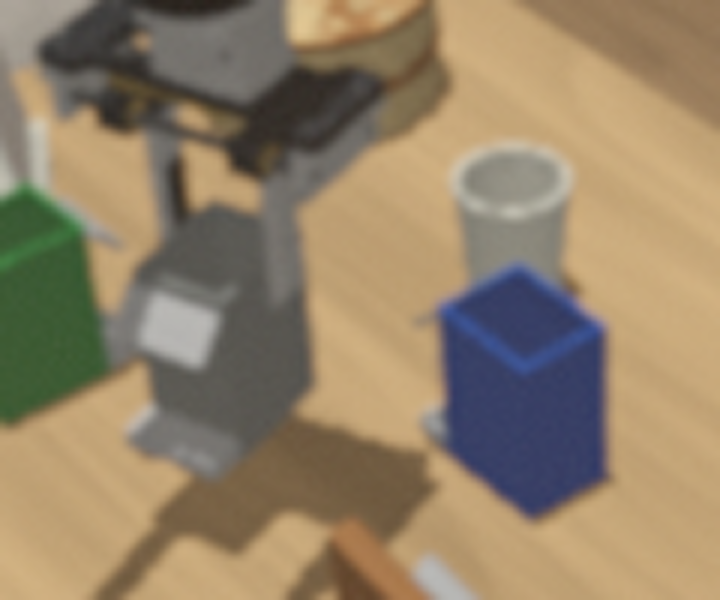

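View pics/l_scene.png

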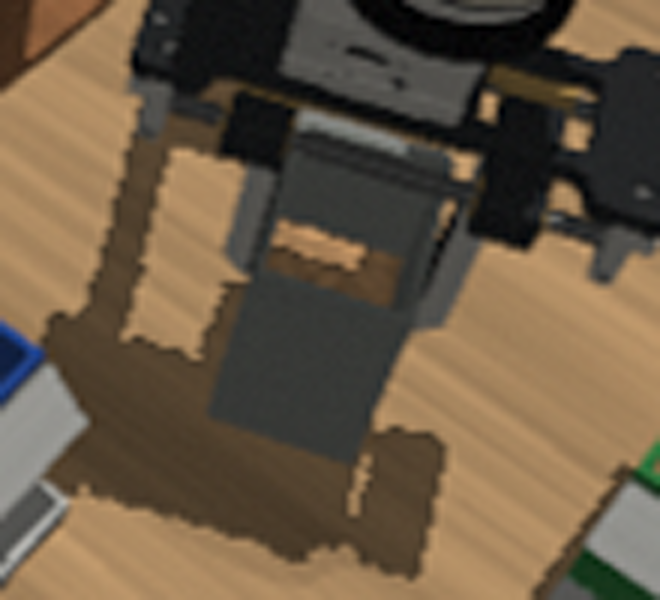

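The grip holds the bin rigidly level, so it won't swing by its own weight. The tool can only turn about its vertical axis. So I'll tip the bin by pushing its low spacer bar against the board face with the strip above the board's top. First I'll carry it high and look.

```bash
python3 - <<'E'
from h import *
go(.5488,-.0163,.23,86.1)
E
```

```text
t 3.48 pos [0.5212 0.3001 0.1295] yaw 110.13 slide [-306.6, -100.3, 83.1] roll 24.03 w 0.05965008326759216 F [ 0.37  0.59 -5.16] tool y [-0.002 -0.001 -1.   ]
```

```bash
python3 -m creep '[{"slide":[0,-30,0],"roll":0,"grip":1},{"slide":[0,-60,0],"roll":0,"grip":1},{"slide":[-15,-85,4],"roll":1,"grip":1},{"slide":[-40,-100,11],"roll":3,"grip":1},{"slide":[-70,-100,19],"roll":6,"grip":1},{"slide":[-105,-100,28],"roll":9,"grip":1},{"slide":[-140,-100,38],"roll":12,"grip":1},{"slide":[-175,-100,47],"roll":15,"grip":1},{"slide":[-210,-100,57],"roll":18,"grip":1},{"slide":[-245,-100,66],"roll":21,"grip":1},{"slide":[-275,-100,75],"roll":24,"grip":1},{"slide":[-295,-100,80],"roll":24,"grip":1},{"slide":[-306.6,-100,83],"roll":24,"grip":1},{"slide":[-306.6,-100,83],"roll":24,"grip":1},{"slide":[-306.6,-100,83],"roll":24,"grip":1},{"slide":[-306.6,-100,83],"roll":24,"grip":1}]'; python3 - <<'E'
from h import *
go(.5438,-.0160,.159,86.1)
for n,(x,y,w,h) in dict(side=(230,90,180,140),scene=(250,60,170,140)).items():
    im=snapshot(n)[:,:,::-1]; crop(im,x,y,w,h,4,f"pics/m_{n}.png")
im=snapshot("wrist"); cv2.imwrite("pics/w2.png",im[:,:,::-1])
E
```

```text
time: 4.82
tool_pos: [0.5492, -0.0148, 0.2302]
ee_rot: [-1.57, -0.001, 1.505]
wrist_force: [-0.3, 0.6, -5.6]
width: 0.0598
t 4.82 pos [ 0.5492 -0.0148  0.2302] yaw 86.21 slide [-1.7, 71.2, 5.2] roll 0.11 w 0.0597919385561828 F [-0.28  0.59 -5.65] tool y [-0.001  0.001 -1.   ]
```

View pics/m_side.png

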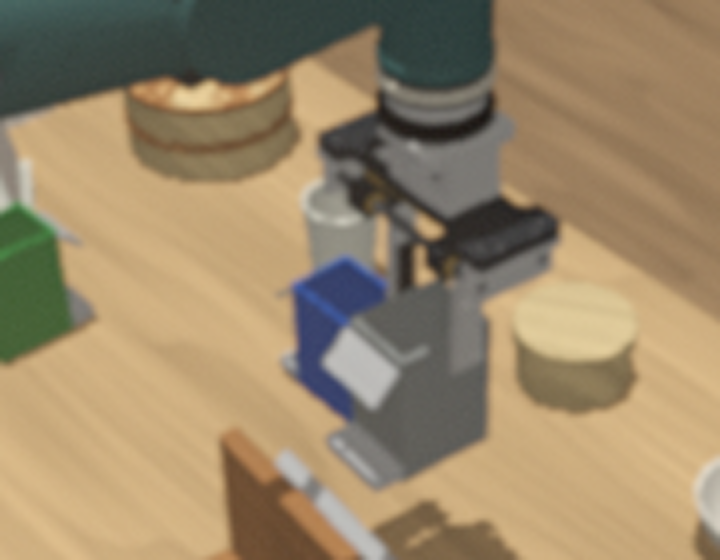

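View pics/m_scene.png

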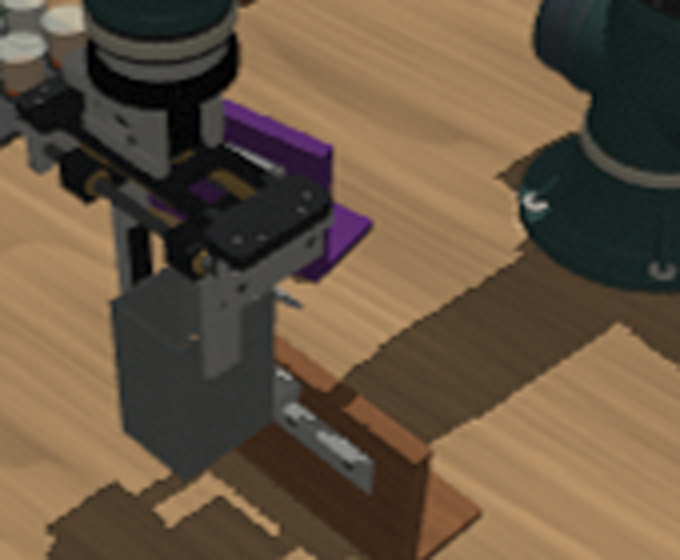

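View pics/w2.png

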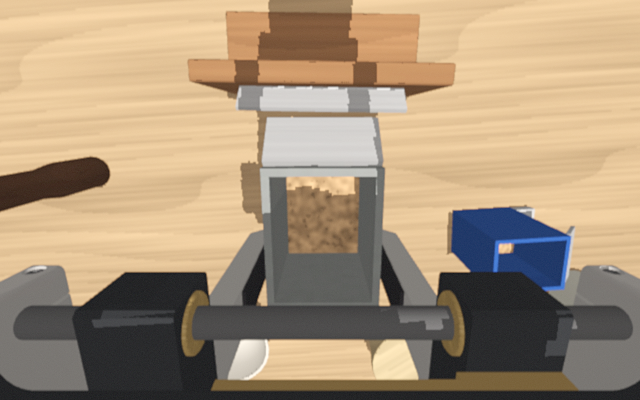

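Wrist view: the bin's strip (265–380, 118–165) is parallel to the cleat (238–406, 85–110) and centred on it, both near u = 322. Next I'll check the board distance by back-projection, then lower the bin.

```bash
python3 - <<'E'
from h import *
ci=camera_info("wrist")
for (u,z) in [((322,82.5),.132),((322,61),.132),((190,80),.132),((455,83),.132),((322,110),.122),((322,166),.258)]:
    p=unproj(ci,u,z); d=p[:2]-[.449,-.0095]; a=np.radians(-3.9)
    print(u,p, "board frame",d@[np.cos(a),np.sin(a)],d@[-np.sin(a),np.cos(a)])
im=cv2.imread("pics/w2.png"); crop(im,180,40,290,140,2.7,"pics/w2c.png")
E
python3 -m creep '[{"slide":[-1,20,2],"roll":0,"grip":1},{"slide":[-2,40,4],"roll":0,"grip":1},{"slide":[-2,60,5],"roll":0,"grip":1},{"slide":[-2,69,5],"roll":0,"grip":1},{"slide":[-2,69,5],"roll":0,"grip":1},{"slide":[-2,69,5],"roll":0,"grip":1}]'; python3 - <<'E'
from h import *
go(.449+.0733,-.0146,.159,86.1)
for n,(x,y,w,h) in dict(side=(230,90,180,140),scene=(250,90,170,140)).items():
    im=snapshot(n)[:,:,::-1]; crop(im,x,y,w,h,4,f"pics/n_{n}.png")
E
```

```text
(322, 82.5) [ 0.4483 -0.0086  0.132 ] board frame -0.0007184299050086341 0.0008856443628501552
(322, 61) [ 0.4319 -0.0075  0.132 ] board frame -0.017202729884843 0.000842506692929325
(190, 80) [ 0.4393 -0.1172  0.132 ] board frame -0.0023389256158687513 -0.1080874594268697
(455, 83) [0.4559 0.1011 0.132 ] board frame -0.000656096688675292 0.11083433458793604
(322, 110) [ 0.4699 -0.01    0.122 ] board frame 0.020919886285042297 0.0009136444199630048
(322, 166) [ 0.499  -0.0115  0.258 ] board frame 0.050069448445174906 0.0013792274855251084
time: 5.47
tool_pos: [0.5442, -0.0172, 0.1615]
ee_rot: [-1.57, -0.0, 1.504]
wrist_force: [0.1, -0.2, -5.0]
width: 0.0599
t 5.47 pos [ 0.5442 -0.0172  0.1615] yaw 86.18 slide [1.1, 2.6, 22.0] roll 0.08 w 0.05988819430827889 F [ 0.07 -0.22 -4.99] tool y [-0.  0. -1.]
```

View pics/w2c.png

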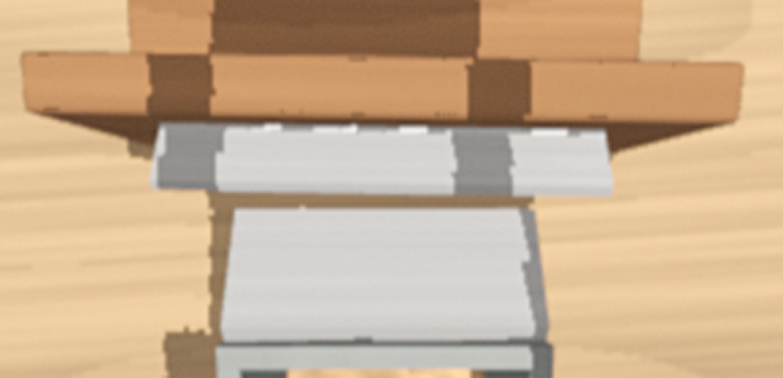

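View pics/n_side.png

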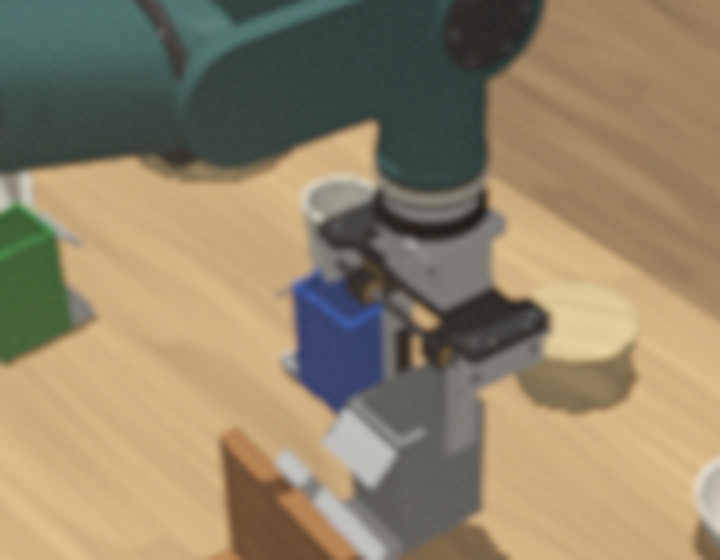

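View pics/n_scene.png

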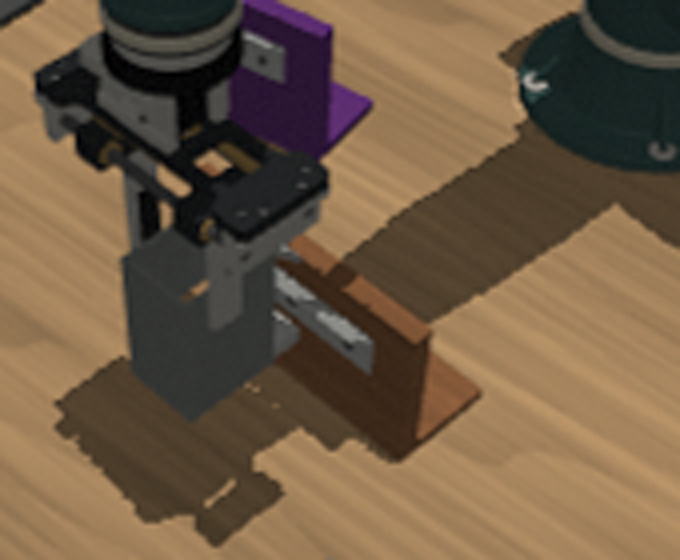

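```bash
python3 -m creep '[{"slide":[1,0,8],"roll":0,"grip":1},{"slide":[1,0,16],"roll":0,"grip":1},{"slide":[1,0,20],"roll":0,"grip":1},{"slide":[1,0,24],"roll":0,"grip":1},{"slide":[1,0,28],"roll":0,"grip":1},{"slide":[1,0,28],"roll":0,"grip":1}]'; python3 - <<'E'
from h import *
go(.449+.0733,-.0146,.159,86.1)
for n,(x,y,w,h) in dict(side=(230,90,180,140),scene=(250,90,170,140)).items():
    im=snapshot(n)[:,:,::-1]; crop(im,x,y,w,h,4,f"pics/p_{n}.png")
E
```

```text
time: 6.07
tool_pos: [0.5186, -0.0153, 0.1639]
ee_rot: [-1.58, 0.0, 1.503]
wrist_force: [6.2, -0.2, -2.6]
width: 0.0599
t 6.07 pos [ 0.5186 -0.0153  0.1639] yaw 86.1 slide [1.0, 4.9, -3.6] roll -0.0 w 0.059901528621812125 F [ 6.22 -0.22 -2.62] tool y [ 0.009 -0.001 -1.   ]
```

View pics/p_side.png

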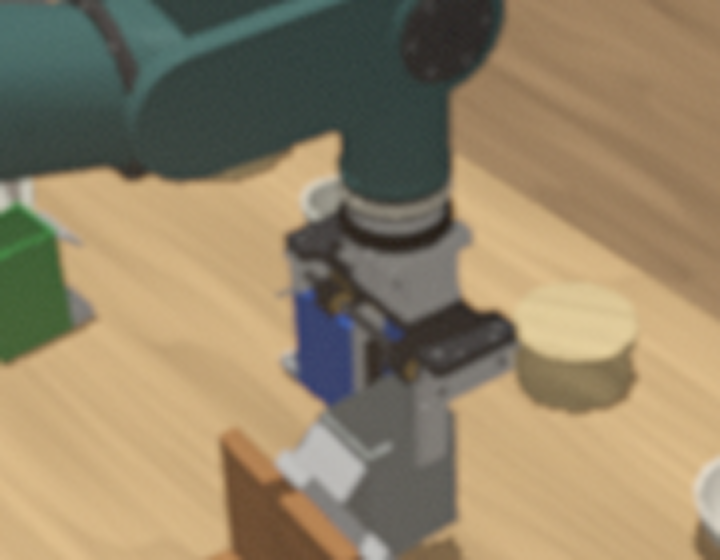

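View pics/p_scene.png

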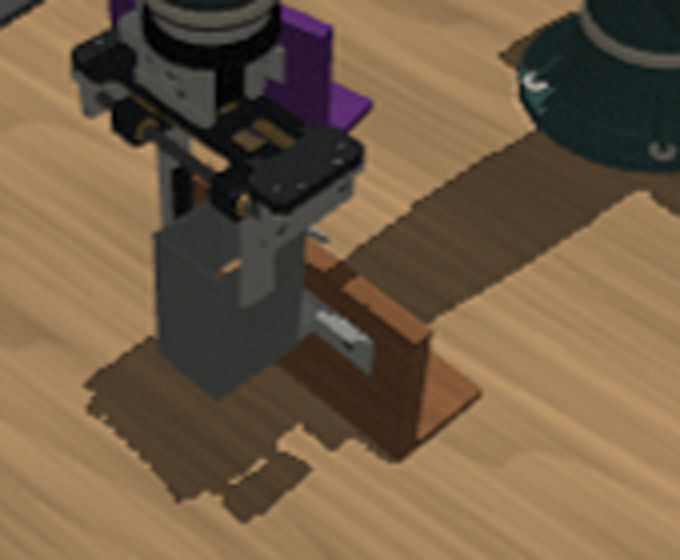

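```bash
python3 -m creep '[{"slide":[0,0,4],"roll":0,"grip":1},{"slide":[0,0,8],"roll":0,"grip":1},{"slide":[0,0,12],"roll":0,"grip":1},{"slide":[0,0,15],"roll":0,"grip":1},{"slide":[0,0,15],"roll":0,"grip":1}]'; python3 - <<'E'
from h import *
go(.449+.0733,-.0146,.159,86.1)
for n,(x,y,w,h) in dict(side=(230,90,180,140),scene=(250,90,170,140)).items():
    im=snapshot(n)[:,:,::-1]; crop(im,x,y,w,h,4,f"pics/q_{n}.png")
E
```

```text
time: 6.58
tool_pos: [0.5068, -0.0145, 0.1663]
ee_rot: [-1.588, 0.0, 1.503]
wrist_force: [8.5, -0.4, 1.9]
width: 0.0596
t 6.58 pos [ 0.5068 -0.0145  0.1663] yaw 86.1 slide [1.0, 7.6, -15.4] roll 0.0 w 0.059613965242437034 F [ 8.48 -0.45  1.93] tool y [ 0.017 -0.002 -1.   ]
```

View pics/q_side.png

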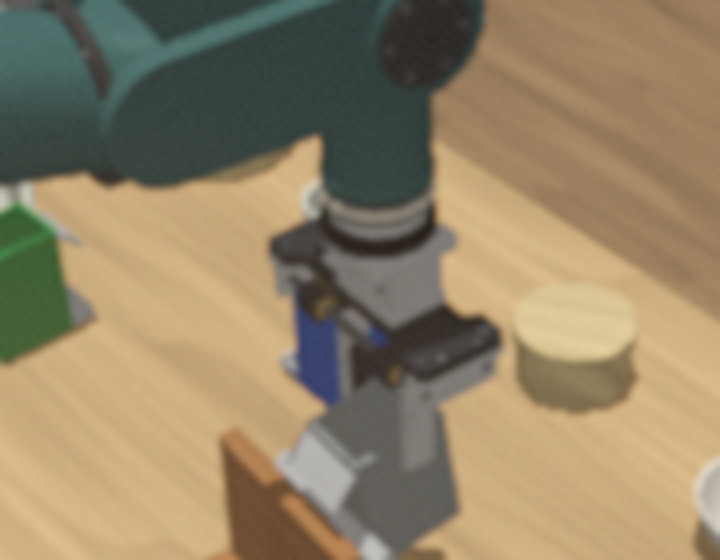

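View pics/q_scene.png

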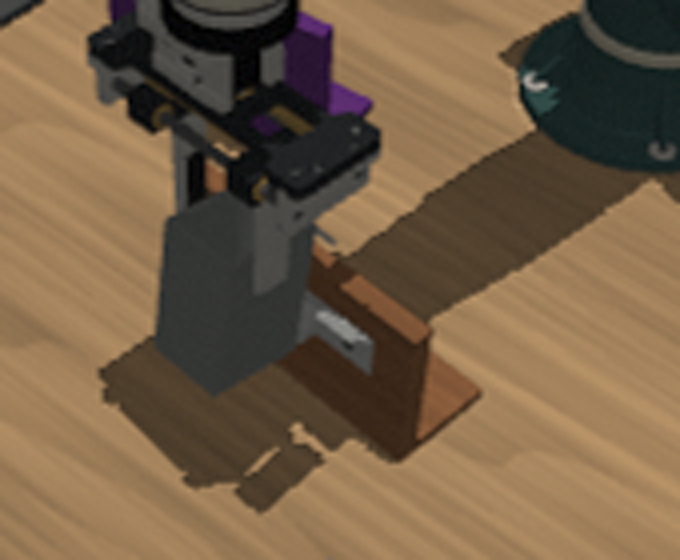

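```bash
python3 -m creep '[{"slide":[0,0,4],"roll":0,"grip":1},{"slide":[0,0,8],"roll":0,"grip":1},{"slide":[0,0,8],"roll":0,"grip":1},{"slide":[0,0,0],"roll":0,"grip":1},{"slide":[0,0,-10],"roll":0,"grip":1},{"slide":[0,0,-16],"roll":0,"grip":1},{"slide":[0,0,-16],"roll":0,"grip":1},{"slide":[0,0,-16],"roll":0,"grip":1}]'; python3 - <<'E'
from h import *
go(.449+.0733,-.0146,.159,86.1)
for n,(x,y,w,h) in dict(side=(290,140,100,100),scene=(270,110,100,100)).items():
    im=snapshot(n)[:,:,::-1]; crop(im,x,y,w,h,6,f"pics/r_{n}.png")
E
```

```text
time: 7.35
tool_pos: [0.5166, -0.0149, 0.1599]
ee_rot: [-1.567, -0.0, 1.503]
wrist_force: [-1.0, -0.4, -5.4]
width: 0.0597
t 7.35 pos [ 0.5166 -0.0149  0.1599] yaw 86.13 slide [0.6, 0.9, -5.7] roll 0.03 w 0.05971628651550759 F [-1.02 -0.44 -5.41] tool y [-0.004  0.001 -1.   ]
```

View pics/r_side.png

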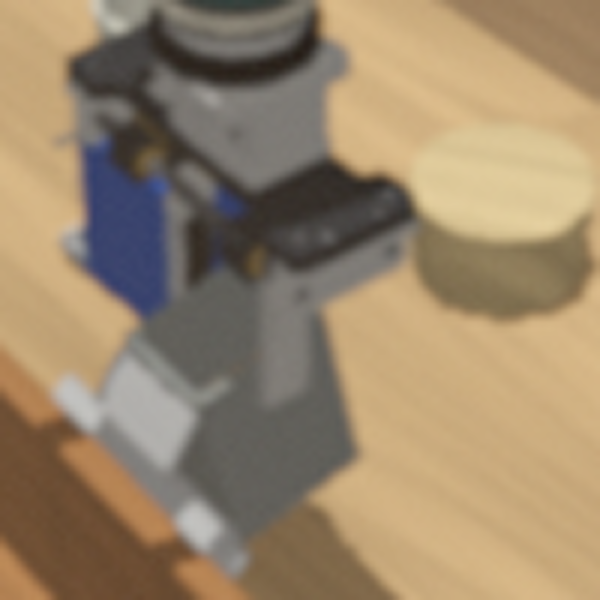

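View pics/r_scene.png

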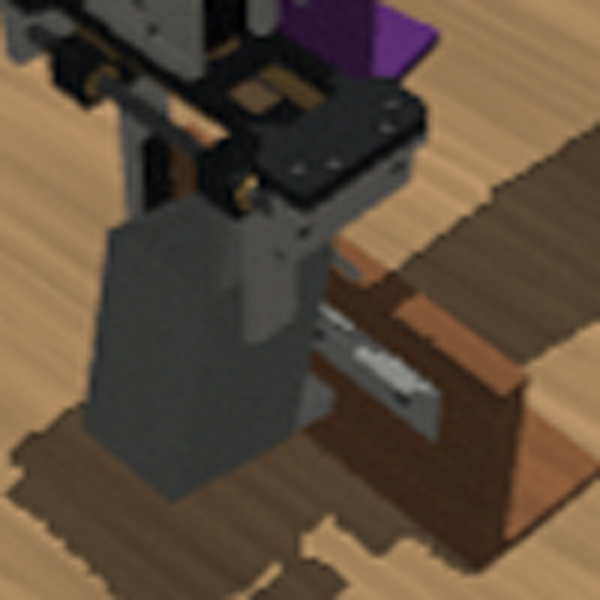

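```bash
cat >> h.py <<'E'
def fitbin(obs,yaw,x0):
    # free: x,y,z of underside origin, tilt (top toward -x positive)
    def T(p): return R.from_euler('z',yaw).as_matrix()@R.from_euler('y',-p[3]).as_matrix()
    def f(p):
        return np.concatenate([(proj(ci,np.array(P)/1000.@T(p).T+p[:3])-u).ravel() for ci,P,u in obs])
    s=least_squares(f,x0,loss='soft_l1'); p=s.x
    tip=T(p)@[-.059,0,.081]+p[:3]; a=np.radians(-3.9)
    d=tip-[.449,-.0095,0]; tb=np.array([d[0]*np.cos(a)+d[1]*np.sin(a),-d[0]*np.sin(a)+d[1]*np.cos(a),d[2]])
    print("pose",p,"tilt",np.degrees(p[3]),"tip rel seat mm",(tb-[.0028,0,.106])*1000); print(f(p).reshape(-1,2).round(1).tolist()); return p
E
python3 - <<'E'
from h import *
S=camera_info("scene");D=camera_info("side")
o=[(S,[(38,-30,110),(38,-30,0),(38,30,0)],src([(110,232),(85,430),(175,500)],6,(270,110))),
(D,[(38,-30,0),(-59,30,81),(-59,-30,81),(-38,-30,0)],src([(357,460),(100,415),(172,470),(245,543)],6,(290,140)))]
fitbin(o,np.radians(-3.9),[.5,-.015,.08,.2])
fitbin([(c,P[:3],u[:3]) for c,P,u in o],np.radians(-3.9),[.5,-.015,.08,.2])
E
```

```text
pose [ 0.5323 -0.0159  0.0801  0.2227] tilt 12.760732805972205 tip rel seat mm [ 5.3207 -0.7577 40.0566]
[[0.0, -0.2], [-0.3, -0.2], [-0.3, 0.8], [0.7, -0.1], [-0.3, -2.4], [-0.2, 0.5], [-0.9, 0.9]]
pose [ 0.5311 -0.0164  0.0794  0.2147] tilt 12.303597666326766 tip rel seat mm [ 4.6585 -1.2826 39.9332]
[[-0.0, -0.2], [-0.1, -0.3], [-0.1, 0.7], [0.5, 0.4], [-0.4, -2.2], [-0.3, 0.7]]
```

```bash
python3 - <<'E'
from h import *
im=snapshot("wrist")[:,:,::-1]; ci=camera_info("wrist"); cv2.imwrite("pics/w3.png",im); crop(im,180,60,290,140,2.7,"pics/w3c.png")
a=np.radians(-3.9)
def B(x,y,z): return [.449+x*np.cos(a)-y*np.sin(a),-.0095+x*np.sin(a)+y*np.cos(a),z]
print(proj(ci,[B(0,-.11,.132),B(0,.11,.132),B(-.018,0,.132),B(.0188,-.075,.122),B(.0188,.075,.122),B(.0028,0.03,.146),B(.0078,.03,.146),B(.0078,-.03,.146)]))
E
```

```text
[[152.0212 125.6996]
 [495.6139 126.0431]
 [323.7647  96.3509]
 [214.2907 153.5854]
 [433.0599 153.8259]
 [373.7856 131.2317]
 [373.4442 139.7043]
 [274.0444 139.6   ]]
```

View pics/w3c.png

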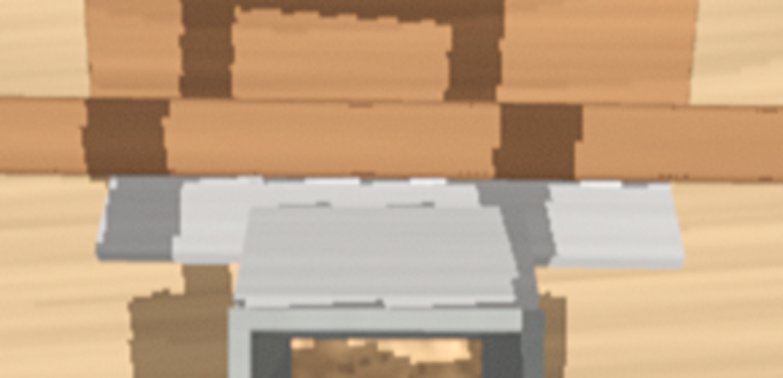

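Wrist crop: the strip's back edge is at row ≈136 and the board face edge at row ≈125. That puts the tip about 6 mm out from the seat and still over the slot, and the fit gives a tilt of about 12.5°. I'll lower it now.

```bash
python3 -m creep '[{"slide":[0,6,2],"roll":0,"grip":1},{"slide":[0,12,2],"roll":0,"grip":1},{"slide":[0,18,2],"roll":0,"grip":1},{"slide":[0,24,2],"roll":0,"grip":1},{"slide":[0,30,2],"roll":0,"grip":1},{"slide":[0,30,2],"roll":0,"grip":1},{"slide":[0,30,2],"roll":0,"grip":1}]'; python3 - <<'E'
from h import *
go(.449+.0733,-.0146,.159,86.1)
for n,(x,y,w,h) in dict(side=(290,140,100,100),scene=(270,110,100,100)).items():
    im=snapshot(n)[:,:,::-1]; crop(im,x,y,w,h,6,f"pics/s_{n}.png")
im=snapshot("wrist")[:,:,::-1]; crop(im,180,60,290,140,2.7,"pics/w4c.png")
E
```

```text
time: 8.08
tool_pos: [0.5148, -0.0148, 0.1307]
ee_rot: [-1.569, -0.0, 1.503]
wrist_force: [-0.2, -0.3, -5.6]
width: 0.06
t 8.08 pos [ 0.5148 -0.0148  0.1307] yaw 86.12 slide [0.7, -28.3, -7.4] roll 0.02 w 0.05998985090138283 F [-0.25 -0.31 -5.59] tool y [-0.002  0.    -1.   ]
```

View pics/w4c.png

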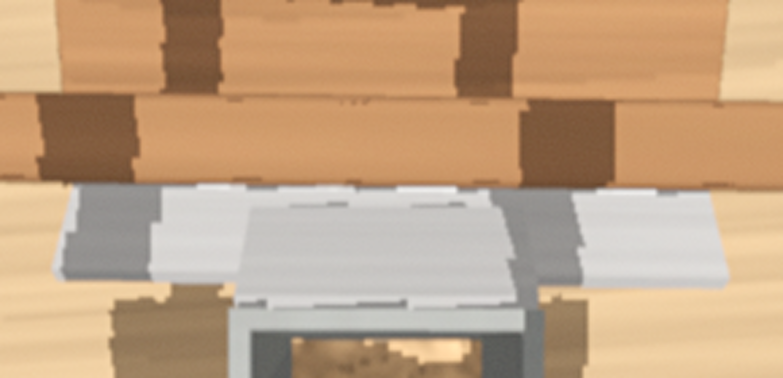

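View pics/s_side.png

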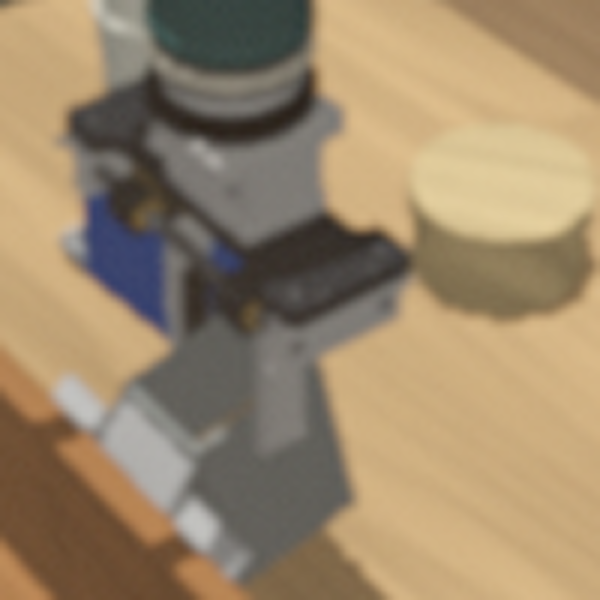

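View pics/s_scene.png

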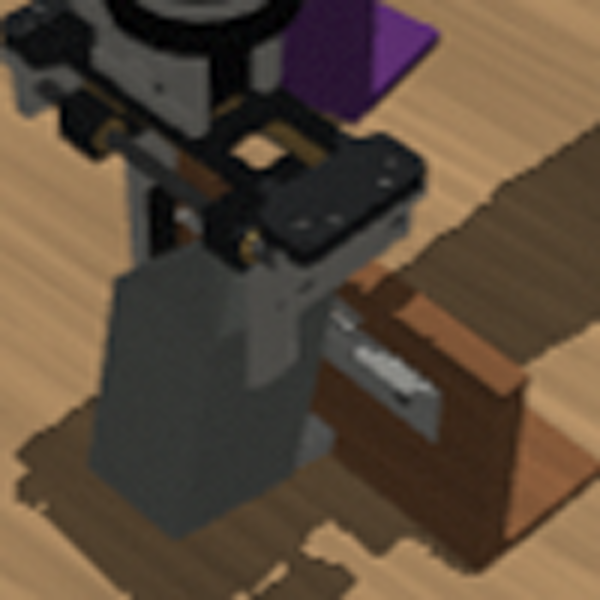

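```bash
python3 -m creep '[{"slide":[0,3,0],"roll":0,"grip":1},{"slide":[0,6,0],"roll":0,"grip":1},{"slide":[0,9,0],"roll":0,"grip":1},{"slide":[0,11,0],"roll":0,"grip":1},{"slide":[0,11,0],"roll":0,"grip":1}]'; python3 - <<'E'
from h import *
go(.449+.0733,-.0146,.159,86.1)
im=snapshot("wrist")[:,:,::-1]; crop(im,180,60,290,140,2.7,"pics/w5c.png")
E
```

```text
time: 8.65
tool_pos: [0.5148, -0.0148, 0.1206]
ee_rot: [-1.57, 0.0, 1.503]
wrist_force: [-2.3, 0.1, -1.1]
width: 0.0599
t 8.65 pos [ 0.5148 -0.0148  0.1206] yaw 86.12 slide [0.7, -38.4, -7.4] roll 0.02 w 0.05991249546537002 F [-2.32  0.07 -1.06] tool y [-0.001  0.    -1.   ]
```

View pics/w5c.png

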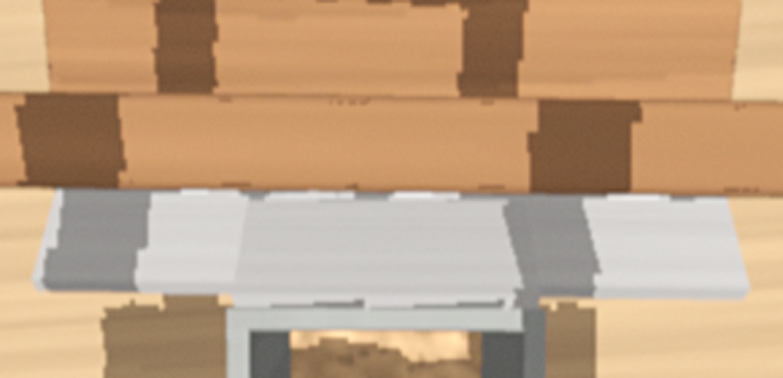

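```bash
python3 -m creep '[{"slide":[0,2.5,0],"roll":0,"grip":1},{"slide":[0,5,-0.5],"roll":0,"grip":1},{"slide":[0,7.5,-1],"roll":0,"grip":1},{"slide":[0,10,-1.5],"roll":0,"grip":1},{"slide":[0,10,-1.5],"roll":0,"grip":1}]'; python3 - <<'E'
from h import *
go(.449+.0733,-.0146,.106,86.1)
for n,(x,y,w,h) in dict(side=(290,140,100,100),scene=(270,110,100,100)).items():
    im=snapshot(n)[:,:,::-1]; crop(im,x,y,w,h,6,f"pics/t_{n}.png")
E
```

```text
time: 9.12
tool_pos: [0.517, -0.015, 0.11]
ee_rot: [-1.571, -0.0, 1.503]
wrist_force: [-2.2, 0.3, -1.5]
width: 0.0601
t 9.12 pos [ 0.517 -0.015  0.11 ] yaw 86.12 slide [0.8, 4.0, -5.2] roll 0.02 w 0.060093160772806305 F [-2.22  0.3  -1.52] tool y [ 0. -0. -1.]
```

View pics/t_side.png

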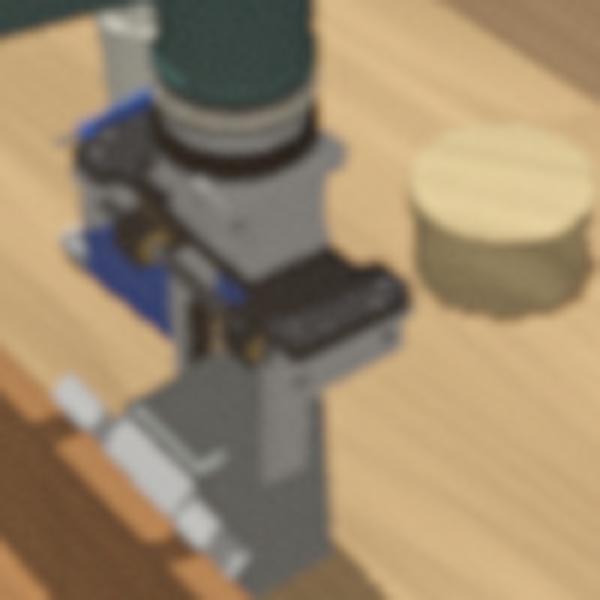

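View pics/t_scene.png

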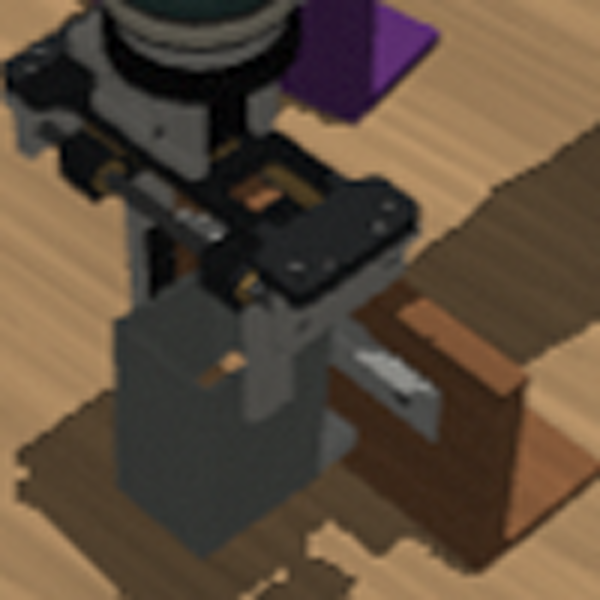

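```bash
python3 -m creep '[{"slide":[0,2,0],"roll":0,"grip":1},{"slide":[0,4,0],"roll":0,"grip":1},{"slide":[0,5,0],"roll":0,"grip":1},{"slide":[0,5,0],"roll":0,"grip":1}]'; python3 - <<'E'
from h import *
go(.449+.0733,-.0146,.106,86.1)
for n,(x,y,w,h) in dict(side=(290,150,100,100),scene=(270,110,100,100)).items():
    im=snapshot(n)[:,:,::-1]; crop(im,x,y,w,h,6,f"pics/u_{n}.png")
im=snapshot("wrist")[:,:,::-1]; crop(im,180,60,290,140,2.7,"pics/w6c.png")
E
```

```text
time: 9.55
tool_pos: [0.5181, -0.0152, 0.1063]
ee_rot: [-1.574, 0.0, 1.503]
wrist_force: [2.3, -0.6, 1.6]
width: 0.0597
t 9.55 pos [ 0.5181 -0.0152  0.1063] yaw 86.12 slide [0.8, 0.3, -4.1] roll 0.02 w 0.05968536682761344 F [ 2.31 -0.59  1.61] tool y [ 0.003 -0.    -1.   ]
```

View pics/w6c.png

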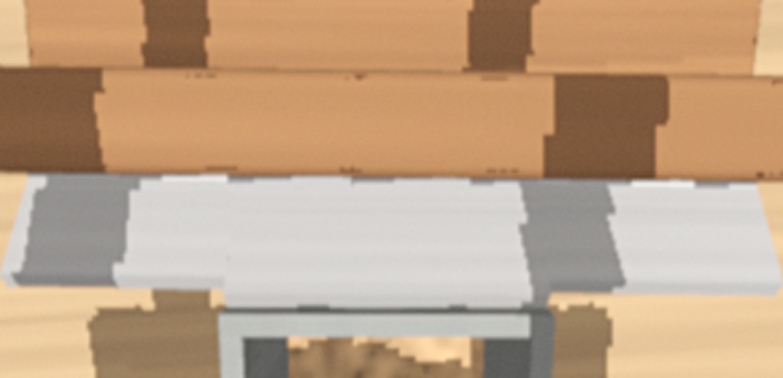

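View pics/u_side.png

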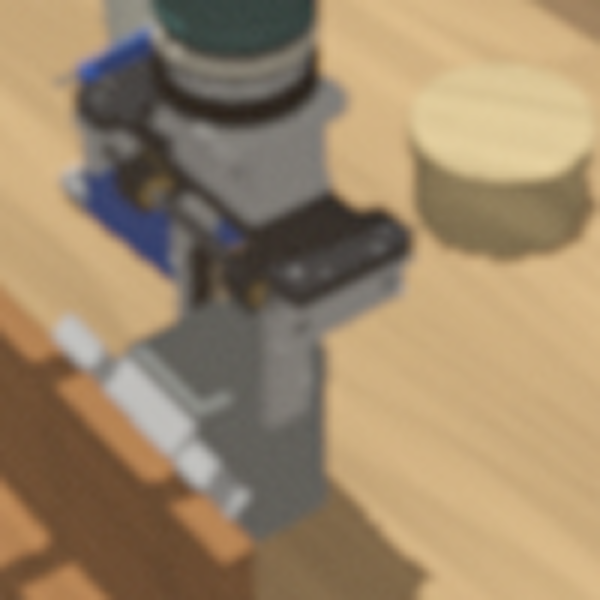

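View pics/u_scene.png

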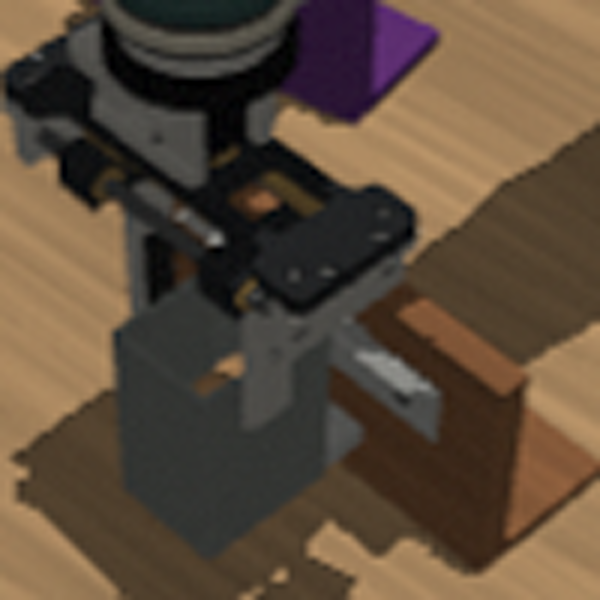

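```bash
python3 - <<'E'
from h import *
S=camera_info("scene");D=camera_info("side")
o=[(S,[(38,-30,110),(38,-30,0),(38,30,0)],src([(116,330),(125,487),(207,556)],6,(270,110))),
(D,[(38,-30,0),(-59,30,81),(-59,-30,81)],src([(325,497),(106,372),(178,440)],6,(290,150)))]
fitbin(o,np.radians(-3.9),[.5,-.015,.03,.0])
fitbin(o[:1]+[(D,[(38,-30,0)],o[1][2][:1])],np.radians(-3.9),[.5,-.015,.03,.0])
E
```

```text
pose [ 0.5122 -0.0131  0.0371 -0.0784] tilt -4.49195786761757 tip rel seat mm [ 8.0342  0.7345 16.4577]
[[-3.4, 0.7], [-0.1, -0.7], [0.7, 0.0], [0.3, -1.0], [-0.5, 0.1], [-0.5, 0.7]]
pose [ 0.5115 -0.0136  0.0296  0.0135] tilt 0.7716534831556204 tip rel seat mm [-0.2351  0.1837  3.7747]
[[-0.3, -0.5], [-0.1, -0.1], [0.7, 0.7], [0.2, 0.1]]
```

```bash
python3 -m creep '[{"slide":[0,2,0],"roll":0,"grip":1},{"slide":[0,4,0],"roll":0,"grip":1},{"slide":[0,4,0],"roll":0,"grip":1}]'; python3 - <<'E'
from h import *
go(.449+.0733,-.0146,.106,86.1)
for n,(x,y,w,h) in dict(scene=(270,110,100,100),side=(290,150,100,100)).items():
    im=snapshot(n)[:,:,::-1]; crop(im,x,y,w,h,6,f"pics/v_{n}.png")
E
```

```text
time: 9.95
tool_pos: [0.5183, -0.0155, 0.106]
ee_rot: [-1.576, 0.001, 1.502]
wrist_force: [-2.4, -0.5, 16.1]
width: 0.0597
t 9.95 pos [ 0.5183 -0.0155  0.106 ] yaw 86.07 slide [1.1, -0.0, -3.9] roll -0.03 w 0.05970200768980076 F [-2.38 -0.51 16.08] tool y [ 0.005 -0.001 -1.   ]
```

View pics/v_scene.png

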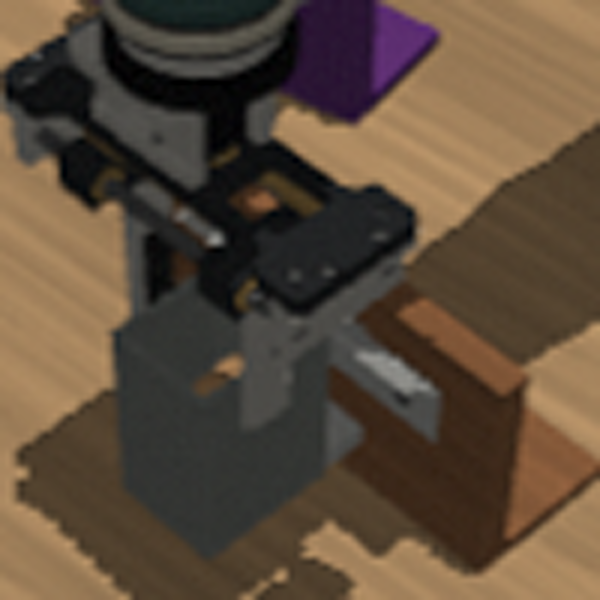

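View pics/v_side.png

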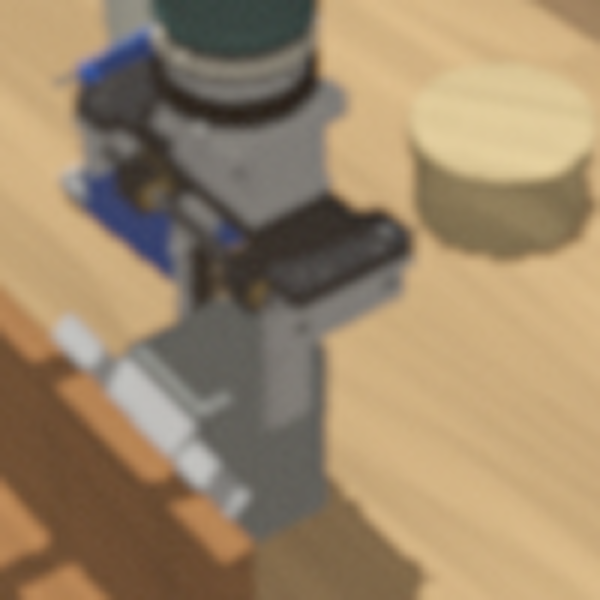

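A 16 N downward push no longer moves it, so it's seated. I'll ease off the preload and open.

```bash
python3 -m creep '[{"slide":[0,-2,0],"roll":0,"grip":1},{"slide":[0,-4,0],"roll":0,"grip":1},{"slide":[0,-4,0],"roll":0,"grip":0.3},{"slide":[0,-4,0],"roll":0,"grip":0.15},{"slide":[0,-4,0],"roll":0,"grip":0.1},{"slide":[0,-4,0],"roll":0,"grip":0.1},{"slide":[0,-4,0],"roll":0,"grip":0.1},{"slide":[0,-4,0],"roll":0,"grip":0.1},{"slide":[0,-4,0],"roll":0,"grip":0.1},{"slide":[0,-4,0],"roll":0,"grip":0.1}]'; python3 - <<'E'
from h import *
go(.449+.0733,-.0146,.106,86.1)
for n,(x,y,w,h) in dict(scene=(270,110,100,100),side=(290,150,100,100)).items():
    im=snapshot(n)[:,:,::-1]; crop(im,x,y,w,h,6,f"pics/x_{n}.png")
im=snapshot("wrist")[:,:,::-1]; cv2.imwrite("pics/w7.png",im)
E
```

```text
time: 10.88
tool_pos: [0.5167, -0.0149, 0.1054]
ee_rot: [-1.571, -0.0, 1.503]
wrist_force: [-0.3, 0.3, 1.3]
width: 0.0847
t 10.88 pos [ 0.5167 -0.0149  0.1054] yaw 86.13 slide [0.7, -0.6, -5.5] roll 0.03 w 0.08470231808845766 F [-0.27  0.31  1.29] tool y [-0.  0. -1.]
```

View pics/x_scene.png

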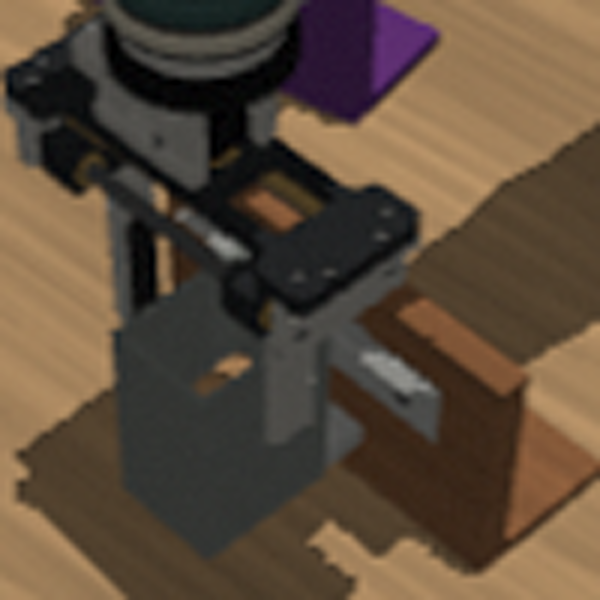

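View pics/w7.png

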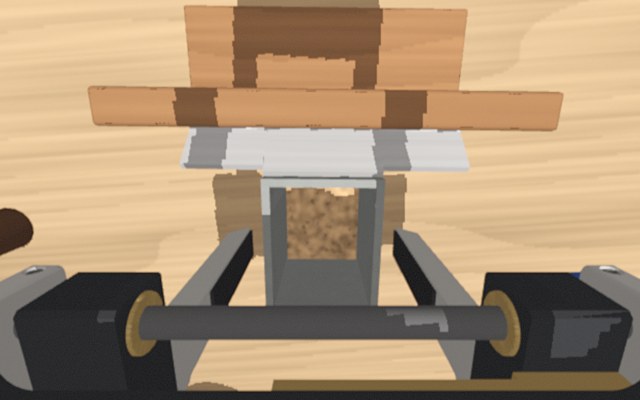

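The wrist and scene views show both fingers clear of the bin (rim u 262–383) and the bin hanging. I'll retreat upward and check it.

```bash
python3 -m creep '[{"slide":[0,-10,0],"roll":0,"grip":0.1},{"slide":[0,-30,0],"roll":0,"grip":0.1},{"slide":[0,-60,0],"roll":0,"grip":0},{"slide":[0,-95,0],"roll":0,"grip":0},{"slide":[0,-130,0],"roll":0,"grip":0},{"slide":[0,-160,0],"roll":0,"grip":0},{"slide":[0,-160,0],"roll":0,"grip":0}]'; python3 - <<'E'
from h import *
go(.5234,-.311,.26,86.1)
for n,(x,y,w,h) in dict(scene=(270,110,100,100),side=(290,150,100,100)).items():
    im=snapshot(n)[:,:,::-1]; crop(im,x,y,w,h,6,f"pics/y_{n}.png")
im=snapshot("wrist")[:,:,::-1]; cv2.imwrite("pics/w8.png",im)
E
```

```text
time: 11.62
tool_pos: [0.5195, -0.0153, 0.2746]
ee_rot: [-1.586, 0.001, 1.503]
wrist_force: [0.3, 0.1, 0.2]
width: 0.094
t 11.62 pos [ 0.5195 -0.0153  0.2746] yaw 86.13 slide [-294.7, 15.2, -23.6] roll 0.03 w 0.09401405528415219 F [0.28 0.1  0.21] tool y [ 0.015 -0.002 -1.   ]
```

View pics/y_scene.png

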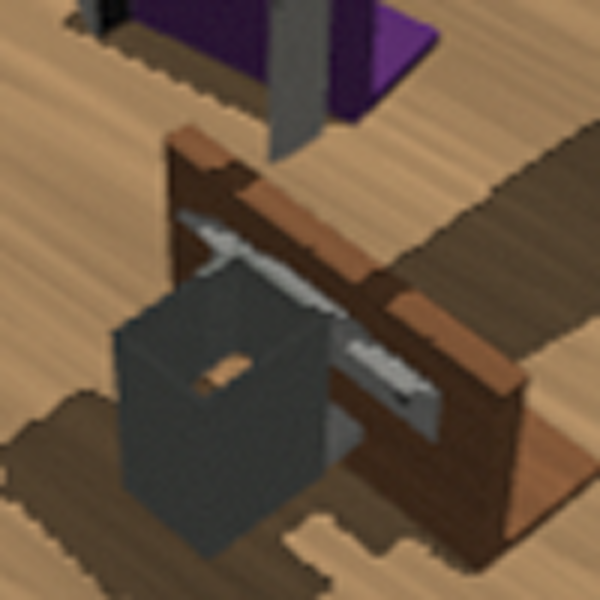

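View pics/y_side.png

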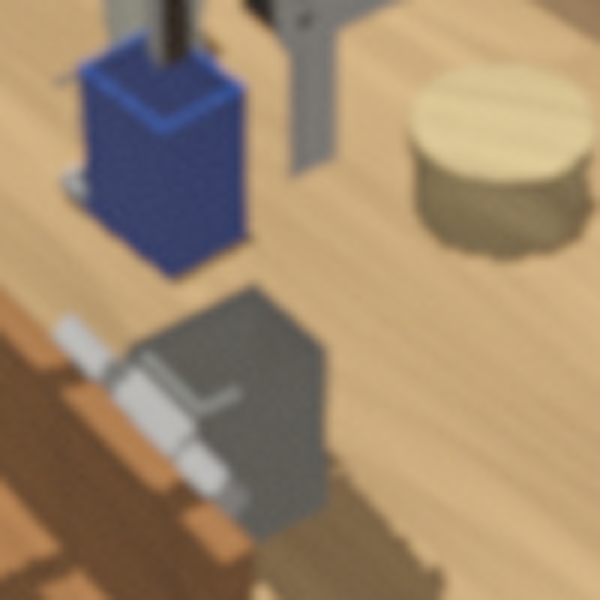

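View pics/w8.png

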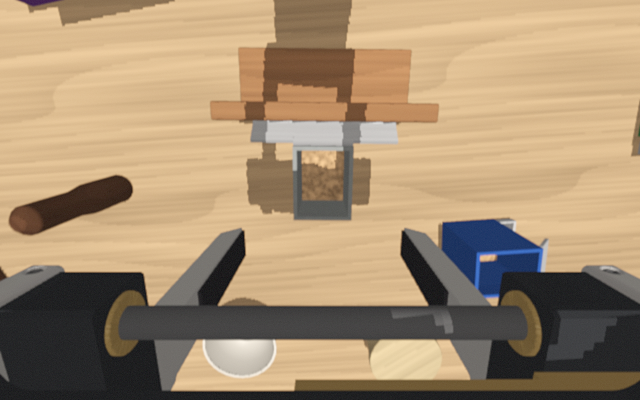

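```bash
python3 - <<'E'
from h import *
S=camera_info("scene");D=camera_info("side")
o=[(S,[(38,-30,110),(38,-30,0),(38,30,0),(38,30,110)],src([(115,332),(124,487),(207,556),(200,392)],6,(270,110))),
(D,[(38,-30,0),(38,-30,110),(38,30,110)],src([(326,497),(326,350),(255,287)],6,(290,150)))]
p=fitbin(o,np.radians(-3.9),[.5,-.015,.03,.0])
E
```

```text
pose [ 0.5101 -0.0169  0.0265  0.021 ] tilt 1.2057546836970108 tip rel seat mm [-1.9917 -3.1823  0.2818]
[[-0.4, -1.2], [-0.3, -0.4], [0.2, 0.3], [1.1, 1.4], [0.4, 1.5], [0.3, -0.0], [-0.4, -0.9]]
```

The bin hangs locked: the fit gives the strip tip within about 3 mm of its seat and the bin level within about 1°. Now the mill.

```bash
python3 -m creep '[{"slide":[-20,0,0],"roll":0,"grip":0},{"slide":[-55,4,-4],"roll":2,"grip":0},{"slide":[-90,8,-7],"roll":4,"grip":0},{"slide":[-125,12,-10],"roll":6,"grip":0},{"slide":[-160,15,-13],"roll":9,"grip":0},{"slide":[-195,15,-16],"roll":12,"grip":0},{"slide":[-230,15,-19],"roll":15,"grip":0},{"slide":[-260,15,-22],"roll":18,"grip":0},{"slide":[-285,15,-23.6],"roll":20,"grip":0},{"slide":[-294.7,15,-23.6],"roll":20,"grip":0},{"slide":[-294.7,15,-23.6],"roll":20,"grip":0},{"slide":[-294.7,15,-23.6],"roll":20,"grip":0}]'; python3 - <<'E'
from h import *
go(.5234,-.311,.106,66.1)
im=snapshot("wrist")[:,:,::-1]; cv2.imwrite("pics/w9.png",im)
ci=camera_info("wrist")
print(proj(ci,[[.5234,-.311,.16],[.5234,-.311,0]]))
E
```

```text
time: 12.77
tool_pos: [0.52, -0.3097, 0.2489]
ee_rot: [-1.568, -0.002, 1.155]
wrist_force: [-0.4, 1.4, 0.8]
width: 0.0942
t 12.77 pos [ 0.52   -0.3097  0.2489] yaw 66.15 slide [-0.1, 142.9, -4.1] roll 0.05 w 0.09417442638396756 F [-0.43  1.37  0.85] tool y [-0.002  0.003 -1.   ]
[[321.8778 207.4324]
 [322.173  175.6937]]
```

View pics/w9.png

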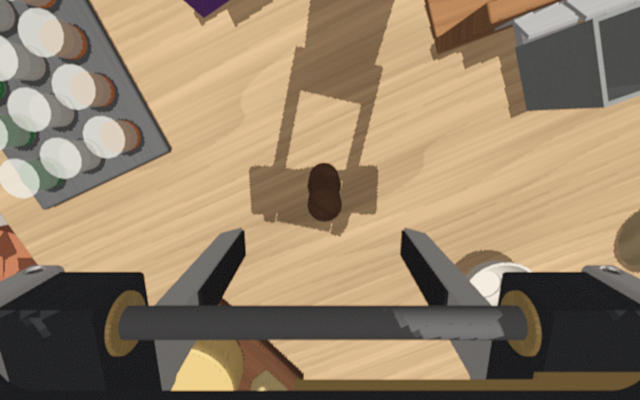

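Wrist view: the mill's top is at (324,204), within 3 px of the prediction and centred between the fingers. I'll go down and grip the neck.

```bash
python3 -m creep '[{"slide":[1,35,-2],"roll":0,"grip":0},{"slide":[1.5,70,-4],"roll":0,"grip":0},{"slide":[1.5,105,-4],"roll":0,"grip":0},{"slide":[1.5,130,-4],"roll":0,"grip":0},{"slide":[1.5,143,-4],"roll":0,"grip":0},{"slide":[1.5,143,-4],"roll":0,"grip":0},{"slide":[1.5,143,-4],"roll":0,"grip":0.3},{"slide":[1.5,143,-4],"roll":0,"grip":0.5},{"slide":[1.5,143,-4],"roll":0,"grip":0.65},{"slide":[1.5,143,-4],"roll":0,"grip":0.8},{"slide":[1.5,143,-4],"roll":0,"grip":1},{"slide":[1.5,143,-4],"roll":0,"grip":1},{"slide":[1.5,143,-4],"roll":0,"grip":1}]'; python3 - <<'E'
from h import *
go(.5234,-.311,.106,66.1)
for n,(x,y,w,h) in dict(scene=(190,80,90,90),side=(360,230,90,90)).items():
    im=snapshot(n)[:,:,::-1]; crop(im,x,y,w,h,6,f"pics/a_{n}.png")
E
```

```text
time: 13.9
tool_pos: [0.5248, -0.311, 0.1079]
ee_rot: [-1.572, 0.0, 1.154]
wrist_force: [0.6, -0.2, 0.7]
width: 0.0507
t 13.9 pos [ 0.5248 -0.311   0.1079] yaw 66.12 slide [-0.6, 1.9, 1.3] roll 0.02 w 0.05072704820925031 F [ 0.61 -0.18  0.73] tool y [ 0.001 -0.    -1.   ]
```

View pics/a_scene.png

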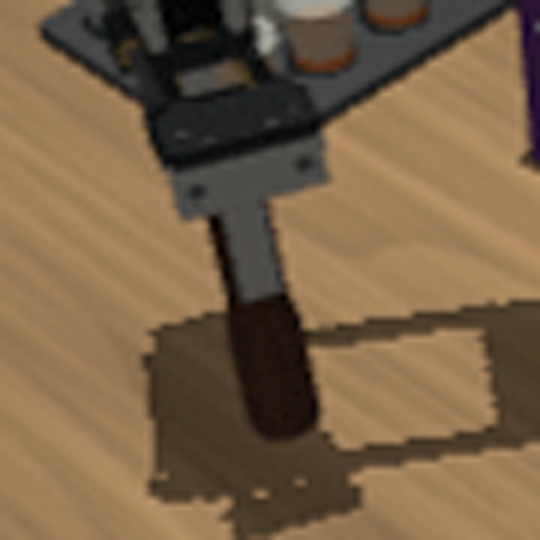

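View pics/a_side.png

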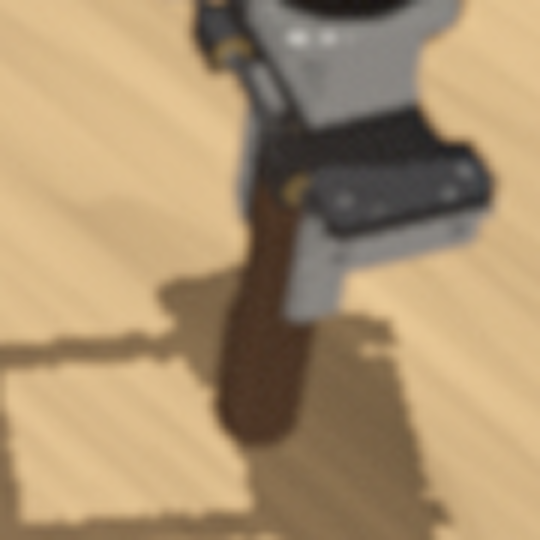

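Fingers are still closing (51 mm).

```bash
python3 -m creep '[{"slide":[0,0,0],"roll":0,"grip":1},{"slide":[0,0,0],"roll":0,"grip":1},{"slide":[0,0,0],"roll":0,"grip":1},{"slide":[0,0,0],"roll":0,"grip":1},{"slide":[0,0,0],"roll":0,"grip":1},{"slide":[0,0,0],"roll":0,"grip":1},{"slide":[0,0,0],"roll":0,"grip":1}]'; python3 - <<'E'
from h import *
go(.5106,-.0150,.29,86.1)
E
```

```text
time: 14.58
tool_pos: [0.5247, -0.3107, 0.1073]
ee_rot: [-1.571, -0.0, 1.154]
wrist_force: [-0.4, 0.3, 0.1]
width: 0.0314
t 14.58 pos [ 0.5247 -0.3107  0.1073] yaw 66.13 slide [264.7, -182.6, 132.6] roll -19.97 w 0.03137669981545597 F [-0.41  0.34  0.08] tool y [-0.  0. -1.]
```

```bash
python3 -m creep '[{"slide":[0,-15,0],"roll":0,"grip":1},{"slide":[0,-40,0],"roll":0,"grip":1},{"slide":[0,-70,0],"roll":0,"grip":1},{"slide":[0,-100,0],"roll":0,"grip":1},{"slide":[0,-130,0],"roll":0,"grip":1},{"slide":[10,-155,5],"roll":-1,"grip":1},{"slide":[35,-175,18],"roll":-3,"grip":1},{"slide":[65,-183,33],"roll":-5,"grip":1},{"slide":[95,-183,48],"roll":-8,"grip":1},{"slide":[125,-183,63],"roll":-11,"grip":1},{"slide":[155,-183,78],"roll":-14,"grip":1},{"slide":[185,-183,93],"roll":-17,"grip":1},{"slide":[215,-183,108],"roll":-19,"grip":1},{"slide":[240,-183,120],"roll":-20,"grip":1},{"slide":[257,-183,129],"roll":-20,"grip":1},{"slide":[264.7,-183,132.6],"roll":-20,"grip":1},{"slide":[264.7,-183,132.6],"roll":-20,"grip":1},{"slide":[264.7,-183,132.6],"roll":-20,"grip":1},{"slide":[264.7,-183,132.6],"roll":-20,"grip":1}]'; python3 - <<'E'
from h import *
go(.5106,-.0150,.29,86.1)
for n,(x,y,w,h) in dict(scene=(250,40,130,170),side=(280,100,120,150)).items():
    im=snapshot(n)[:,:,::-1]; crop(im,x,y,w,h,4,f"pics/b_{n}.png")
im=snapshot("wrist")[:,:,::-1]; cv2.imwrite("pics/w10.png",im)
E
```

```text
time: 16.17
tool_pos: [0.5107, -0.0163, 0.2901]
ee_rot: [-1.57, 0.001, 1.502]
wrist_force: [-0.7, -0.4, -1.6]
width: 0.0314
t 16.17 pos [ 0.5107 -0.0163  0.2901] yaw 86.04 slide [1.3, 0.1, 0.2] roll -0.06 w 0.03142351830594862 F [-0.69 -0.41 -1.64] tool y [-0.001 -0.001 -1.   ]
```

View pics/b_scene.png

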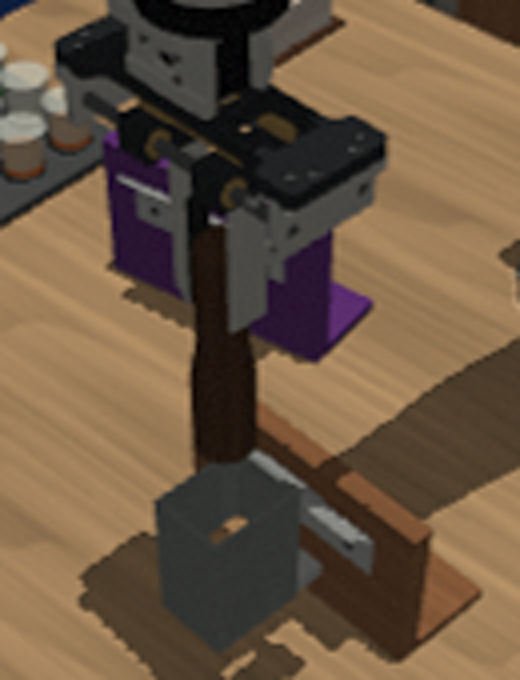

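View pics/b_side.png

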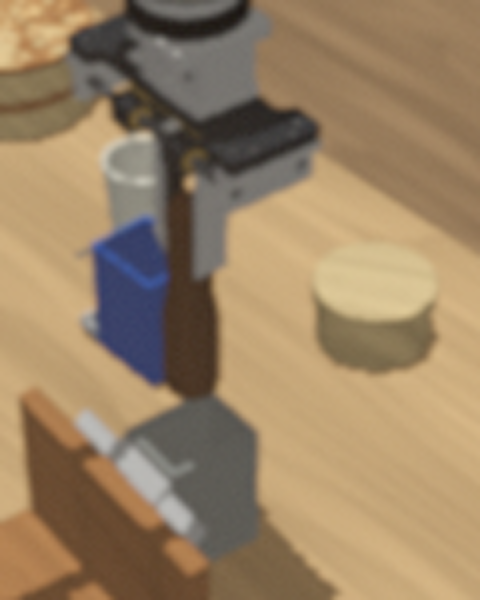

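View pics/w10.png

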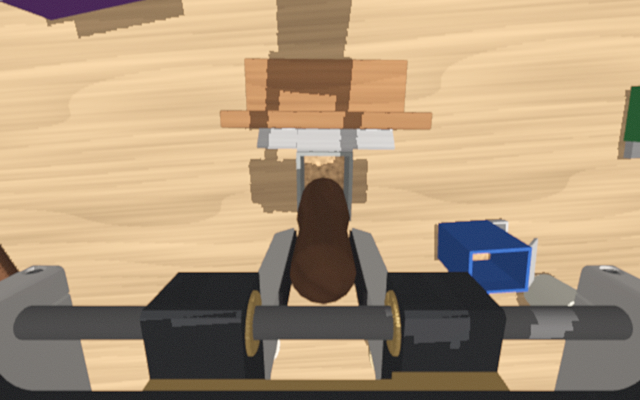

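```bash
python3 - <<'E'
from h import *
im=cv2.imread("pics/w10.png"); crop(im,210,90,220,170,3.5,"pics/w10c.png")
im=cv2.imread("pics/w8.png"); crop(im,210,90,220,170,3.5,"pics/w8c.png")
E
```

```text
(no output)
```

View pics/w10c.png

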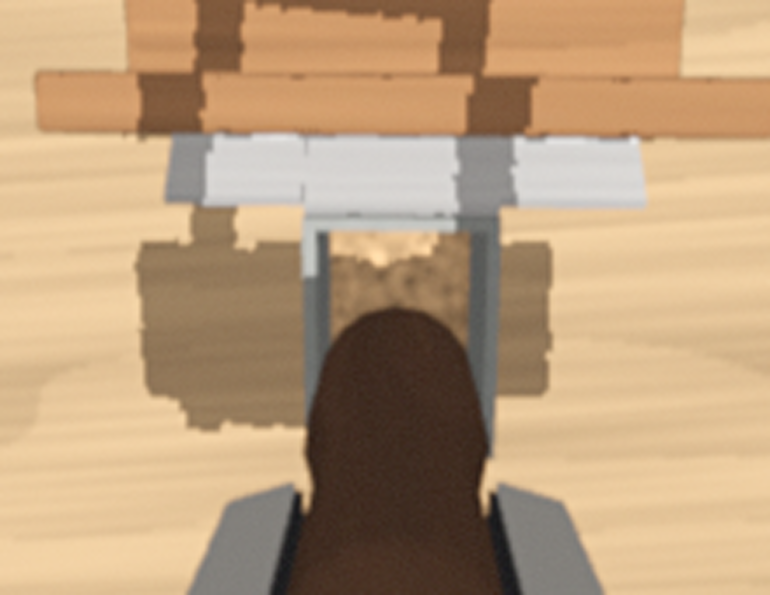

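View pics/w8c.png

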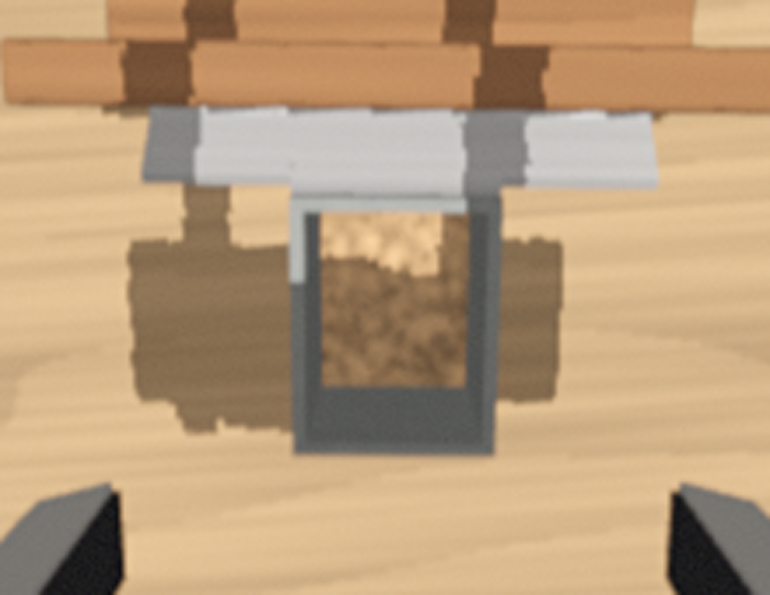

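```bash
python3 - <<'E'
from h import *
ci=camera_info("wrist")
a=np.radians(-3.9)
for u,z in [((324.6,150.6),.135),((324.6,128),.132)]:
    p=unproj(ci,u,z); print(p)
print("centre", unproj(ci,(324.6,150.6),.135)+.038*np.array([np.cos(a),np.sin(a),0]))
E
python3 -m creep '[{"slide":[1.5,10,0],"roll":0,"grip":1},{"slide":[1.5,20,0],"roll":0,"grip":1},{"slide":[1.5,30,0],"roll":0,"grip":1},{"slide":[1.5,37,0],"roll":0,"grip":1},{"slide":[1.5,37,0],"roll":0,"grip":1}]'; python3 - <<'E'
from h import *
go(.5106,-.0150,.29,86.1)
for n,(x,y,w,h) in dict(scene=(250,60,130,150),side=(280,120,120,130)).items():
    im=snapshot(n)[:,:,::-1]; crop(im,x,y,w,h,4.5,f"pics/d_{n}.png")
E
```

```text
[ 0.4713 -0.0116  0.135 ]
[ 0.4483 -0.0101  0.132 ]
centre [ 0.5092 -0.0142  0.135 ]
time: 16.73
tool_pos: [0.5094, -0.0135, 0.2503]
ee_rot: [-1.565, -0.0, 1.503]
wrist_force: [-0.5, 0.1, -2.6]
width: 0.0315
t 16.73 pos [ 0.5094 -0.0135  0.2503] yaw 86.12 slide [-1.4, -39.7, -1.1] roll 0.02 w 0.031535092011746965 F [-0.5   0.1  -2.55] tool y [-0.005  0.001 -1.   ]
```

View pics/d_scene.png

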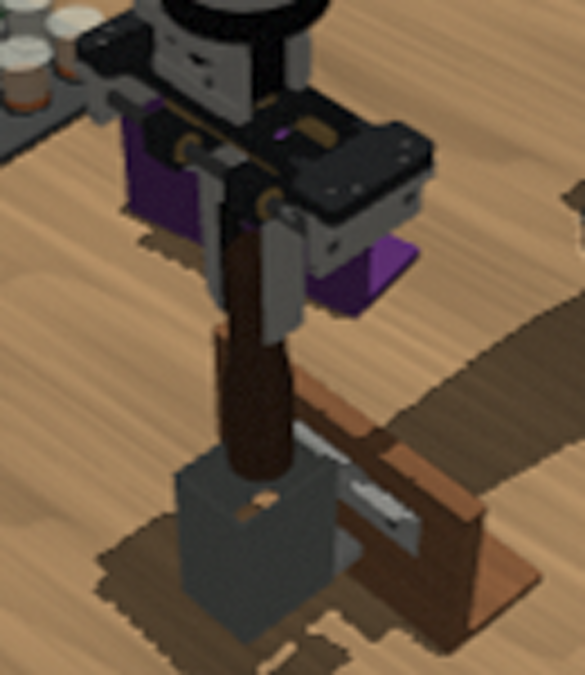

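View pics/d_side.png

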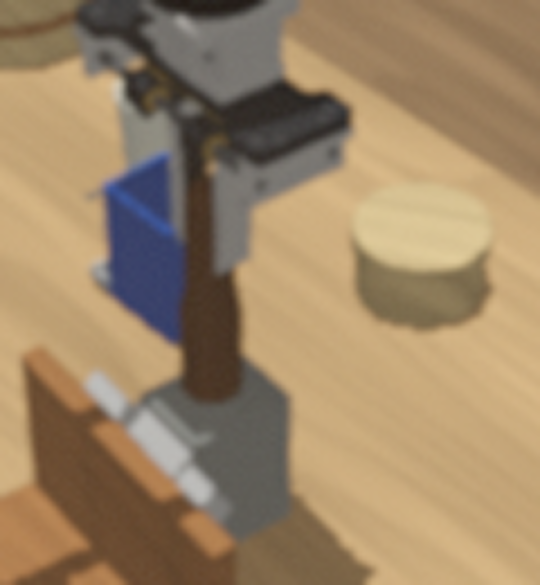

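```bash
python3 -m creep '[{"slide":[0,10,0],"roll":0,"grip":1},{"slide":[0,20,0],"roll":0,"grip":1},{"slide":[0,30,0],"roll":0,"grip":1},{"slide":[0,40,0],"roll":0,"grip":1},{"slide":[0,48,0],"roll":0,"grip":1},{"slide":[0,48,0],"roll":0,"grip":1},{"slide":[0,48,0],"roll":0,"grip":1}]'; python3 -m creep '[{"slide":[0,2,0],"roll":0,"grip":1},{"slide":[0,4,0],"roll":0,"grip":1},{"slide":[0,4,0],"roll":0,"grip":1}]'
```

```text
time: 17.42
tool_pos: [0.5102, -0.0135, 0.2045]
ee_rot: [-1.569, -0.0, 1.503]
wrist_force: [1.1, 0.5, -2.4]
width: 0.0314
time: 17.67
tool_pos: [0.5108, -0.0136, 0.2016]
ee_rot: [-1.571, -0.0, 1.503]
wrist_force: [-0.6, 0.5, -2.7]
width: 0.0317
```

```bash
python3 -m creep '[{"slide":[0,2,0],"roll":0,"grip":1},{"slide":[0,4,0],"roll":0,"grip":1},{"slide":[0,6,0],"roll":0,"grip":1},{"slide":[0,6,0],"roll":0,"grip":1}]'
```

```text
time: 18.0
tool_pos: [0.5104, -0.0135, 0.1949]
ee_rot: [-1.57, -0.0, 1.503]
wrist_force: [0.2, 0.4, -2.7]
width: 0.0314
```

```bash
python3 -m creep '[{"slide":[0,1.5,0],"roll":0,"grip":1},{"slide":[0,3,0],"roll":0,"grip":1},{"slide":[0,3,0],"roll":0,"grip":1}]'
```

```text
time: 18.25
tool_pos: [0.5105, -0.0136, 0.1921]
ee_rot: [-1.57, -0.0, 1.503]
wrist_force: [-0.1, -0.4, -1.4]
width: 0.0313
```

```bash
python3 -m creep '[{"slide":[0,1.5,0],"roll":0,"grip":1},{"slide":[0,3,0],"roll":0,"grip":1},{"slide":[0,3,0],"roll":0,"grip":1},{"slide":[0,3,0],"roll":0,"grip":1}]'
```

```text
time: 18.58
tool_pos: [0.5106, -0.0136, 0.1893]
ee_rot: [-1.571, -0.0, 1.503]
wrist_force: [-0.1, -0.7, -2.1]
width: 0.0316
```

```bash
python3 -m creep '[{"slide":[0,2,0],"roll":0,"grip":1},{"slide":[0,4,0],"roll":0,"grip":1},{"slide":[0,4,0],"roll":0,"grip":1},{"slide":[0,4,0],"roll":0,"grip":1}]'
```

```text
time: 18.92
tool_pos: [0.5105, -0.0136, 0.1852]
ee_rot: [-1.57, -0.0, 1.503]
wrist_force: [-0.0, 0.4, -3.3]
width: 0.0316
```

```bash
python3 -m creep '[{"slide":[0,2,0],"roll":0,"grip":1},{"slide":[0,4,0],"roll":0,"grip":1},{"slide":[0,4,0],"roll":0,"grip":1},{"slide":[0,4,0],"roll":0,"grip":1}]'
```

```text
time: 19.25
tool_pos: [0.5105, -0.0136, 0.1812]
ee_rot: [-1.57, -0.0, 1.503]
wrist_force: [-0.1, 1.0, -3.1]
width: 0.0316
```

```bash
python3 -m creep '[{"slide":[0,2,0],"roll":0,"grip":1},{"slide":[0,4,0],"roll":0,"grip":1},{"slide":[0,4,0],"roll":0,"grip":1},{"slide":[0,4,0],"roll":0,"grip":1}]'
```

```text
time: 19.58
tool_pos: [0.5111, -0.0136, 0.1787]
ee_rot: [-1.573, 0.0, 1.503]
wrist_force: [-0.5, -0.1, 3.3]
width: 0.0312
```

Contact: the force changed by 6 N and the downward motion stopped, so the mill rests on the pads (tops about 47 mm above the bin's underside). I'll ease off 1 mm and open.

```bash
python3 -m creep '[{"slide":[0,-1,0],"roll":0,"grip":1},{"slide":[0,-1,0],"roll":0,"grip":1}]'; python3 - <<'E'
from h import *
go(.5106,-.0150,.29,86.1)
for n,(x,y,w,h) in dict(scene=(250,60,130,150),side=(280,120,120,130)).items():
    im=snapshot(n)[:,:,::-1]; crop(im,x,y,w,h,4.5,f"pics/e_{n}.png")
E
```

```text
time: 19.75
tool_pos: [0.511, -0.0136, 0.1787]
ee_rot: [-1.572, -0.0, 1.503]
wrist_force: [0.7, 0.6, 1.8]
width: 0.0319
t 19.75 pos [ 0.511  -0.0136  0.1787] yaw 86.13 slide [-1.4, -111.3, 0.2] roll 0.03 w 0.03191286509660869 F [0.68 0.64 1.75] tool y [ 0.001 -0.    -1.   ]
```

View pics/e_scene.png

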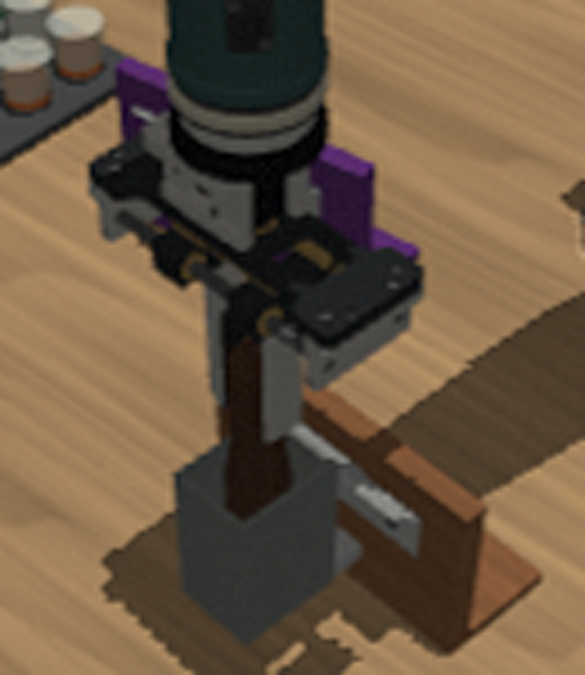

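View pics/e_side.png

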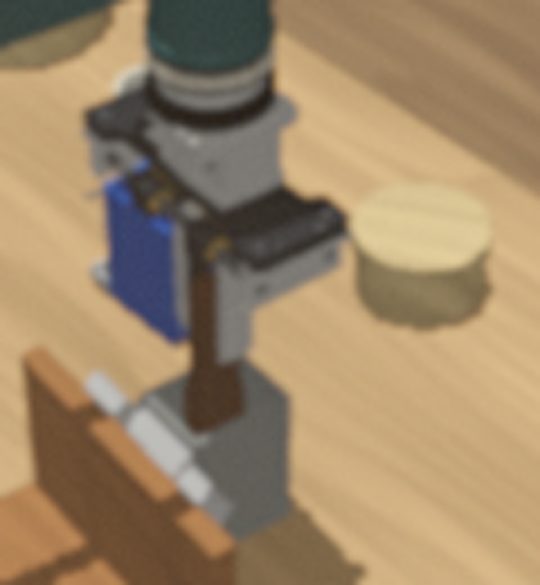

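The mill stands inside, upright, with the bin undisturbed. Opening and retreating straight up.

```bash
python3 -m creep '[{"slide":[0,0,0],"roll":0,"grip":0.6},{"slide":[0,0,0],"roll":0,"grip":0.5},{"slide":[0,0,0],"roll":0,"grip":0.4},{"slide":[0,0,0],"roll":0,"grip":0.2},{"slide":[0,0,0],"roll":0,"grip":0},{"slide":[0,0,0],"roll":0,"grip":0},{"slide":[0,0,0],"roll":0,"grip":0},{"slide":[0,0,0],"roll":0,"grip":0},{"slide":[0,0,0],"roll":0,"grip":0},{"slide":[0,0,0],"roll":0,"grip":0}]' && python3 -m creep '[{"slide":[0,-10,0],"roll":0,"grip":0},{"slide":[0,-30,0],"roll":0,"grip":0},{"slide":[0,-60,0],"roll":0,"grip":0},{"slide":[0,-90,0],"roll":0,"grip":0},{"slide":[0,-120,0],"roll":0,"grip":0},{"slide":[0,-140,0],"roll":0,"grip":0},{"slide":[0,-140,0],"roll":0,"grip":0},{"slide":[0,-140,0],"roll":0,"grip":0}]'; python3 - <<'E'
from h import *
go(.5106,-.0150,.29,86.1)
for n,(x,y,w,h) in dict(scene=(250,60,130,150),side=(280,120,120,130)).items():
    im=snapshot(n)[:,:,::-1]; cv2.imwrite(f"pics/ffull_{n}.png",im); crop(im,x,y,w,h,4.5,f"pics/f_{n}.png")
im=snapshot("wrist")[:,:,::-1]; cv2.imwrite("pics/w11.png",im)
E
```

```text
time: 20.68
tool_pos: [0.5107, -0.0136, 0.1785]
ee_rot: [-1.571, -0.0, 1.503]
wrist_force: [-0.4, 0.5, -0.4]
width: 0.0925
time: 21.35
tool_pos: [0.5113, -0.0137, 0.3202]
ee_rot: [-1.574, 0.0, 1.503]
wrist_force: [-0.2, 0.1, -1.0]
width: 0.094
t 21.35 pos [ 0.5113 -0.0137  0.3202] yaw 86.13 slide [-1.4, 30.2, 0.7] roll 0.03 w 0.0939867497414871 F [-0.24  0.11 -1.02] tool y [ 0.004 -0.    -1.   ]
```

View pics/f_scene.png

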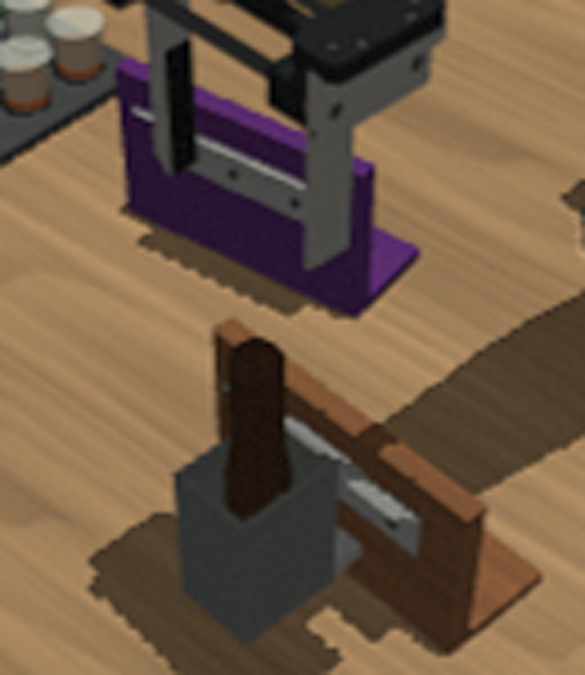

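View pics/f_side.png

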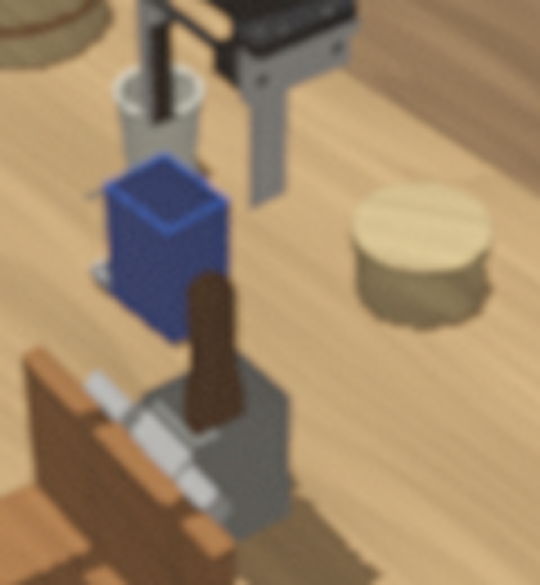

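View pics/w11.png

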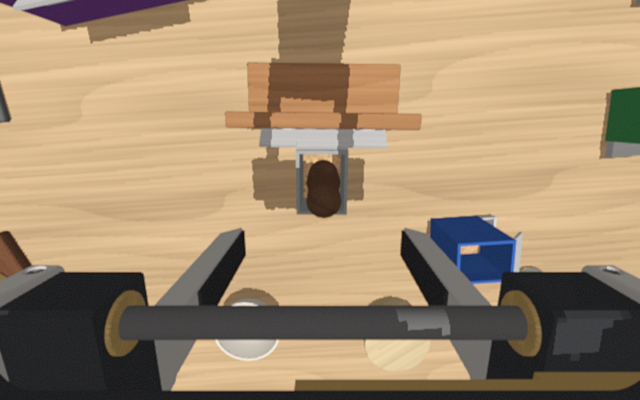

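The mill stands upright in the middle of the bin (wrist view around (323,187)). The bin still hangs level and the gripper is well clear, so I'm handing in.

```bash
python3 - <<'E'
from bench import ticket
print(ticket.close_job())
E
```

```text
the job is handed in; nothing more can be done
None
```

The grey bin hangs level on the wooden board's cleat, with the pepper mill standing upright inside it. I handed the job in at about 21.5 s; it reports no verdict, so success rests on my own checks.

**Hanging the bin:** The tool could not tilt, so I gripped the bin by its rim and pushed its low spacer bar against the board. That pivoted the bin in the grip to about 12.5°. I brought the strip over the cleat, then lowered until the bin levelled and locked. A 16 N downward push moved it no further, so I let go.

**Placing the mill:** I lowered it in small steps until the force changed by about 6 N and it stopped moving down. The tops of the cork pads are about 47 mm above the bin's underside. I eased off, opened the gripper and withdrew straight up.

**Last checks:**
- **Bin:** After I released it, the camera fit put the strip tip within about 3 mm of its seat and the bin within about 1.2° of level. I did not refit it after placing the mill, but the pictures show it unchanged.
- **Mill:** The last pictures show it upright, centred and standing free.
- **Gripper:** It was clear of everything.
- **Bowl, round box and cup:** The arm did not go near them. I did not measure their positions again.
- **Disagreements:** The strip tip's distance from the board came out about 6 mm different when calculated from the arm's position than in the camera views; I used the camera. One later fit was wrong because it used points hidden behind the board; I dropped it.

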